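Refit a spark baffle in the fume extractor and relatch its hatch

ROBOT

A 6-joint arm with a two-finger parallel gripper is mounted at the origin on the work surface. World frame = base frame: x ahead of the robot, y to its left, z up, the work surface at z = 0. Lengths are in mm, angles in rad, forces in N, time in s.
With the tool pointing down it reaches from about 275 to 1000 mm from the base axis. Payload 8.4 kg.
Tool frame: the origin (TCP) lies between the finger pads; the fingertips stand r.nose_length ahead of it and the grasp point (between the pads) lies 8 mm behind it (r.nose_length is the distance from the TCP to the fingertips, in mm); y points along the fingers, x is the direction in which the jaws open and shut, and the axes are right-handed (so a half turn about y gives the same grasp; the last joint's range is limited). The gripper opens to 85 mm and grips with 20 to 120 N. Pads are 22 mm wide; open, the fingers measure 114 mm over their backs; the gripper's body (76 mm by 85 mm) begins 54 mm behind the grasp point. The pads swing forward as they close: fully open they stand 13 mm farther back than shut.
Start: joints at [1.195, 0.353, 1.633, -0, 1.155, -0.002], TCP at [228.221, 581.845, 242.281] pointing down, gripper open.
Joint ranges: [-2.63, 2.63], [-0.92, 2.1], [0.06, 2.66], [-1.3, 4.44], [0, 2.69], [-3.02, 3.02]. Speed limits (rad/s): [2.22, 2.22, 2.79, 3.14, 3.14, 3.14].

INTERFACE

Orientations are given as [roll, pitch, yaw] about the fixed x, y, z axes, in that order (R = Rz(yaw) Ry(pitch) Rx(roll)).
In Python, from rig import r, cams, order gives the robot as it stands. The module is installed in compiled form; this text tells all that it offers.
- The arm moves only by the shell command python3 -m crank 'ROWS' [FORCE]. ROWS is JSON, a list of rows, each a list of 7 numbers: the turn, a rotation vector about the tool's x, y, z in degrees, then the shift along the tool's x, y, z in cm, then the opening, from -1 (shut) to 1 (fully open). A call has exactly 10 rows; each row shifts and turns the pose as measured when the row begins, along the tool's axes as they then stand; what a row does not reach is not made up. A row lasts 1/12 s, in which the tool goes at most 41.7 mm and 7.16 degrees, less where a joint would pass 70% of its speed; a pose out of reach is approached as far as the arm can. A call with a gripper value outside its range is refused whole. The fingers move at their own pace and stop on an object; FORCE is the grip in N (left out, the last holds). Time passes only in rows, so rows that do not move let the fingers close, or fill a call up. It gives the time, the measured TCP pose, the force and the opening at its end, in the units of the state.
- r.sense(): the state, without advancing time (a new reading comes with each control period).
- cams.grab_frame(name): name is "scene" or "side" or "wrist"; returns the picture (384x512x3 uint8, blue, green, red); there is no depth.
- cams.camera_info(name): a dict with "intrinsics" (3x3 intrinsics, pixels), "view" (4x4, takes a point from world to camera coordinates); the wrist camera has in their place "hand_eye" (4x4, takes a point from camera to tool coordinates, whose origin is the TCP and whose axes are the tool frame's). Camera axes: x right, y up, looking along -z (the intrinsics and any distortion apply to the point x, -y, -z); pixel columns grow to the right and rows downward; lengths in mm; the calibration is good to about 2 mm. A picture is of the moment at which its call begins: read the wrist's pose just before it. camera_info takes no time and is no camera call.
- order.sign_off(): hands the job in, once; it reports no verdict.
The state is a dict: "clock": time; "qpos": joint angles; "qvel": joint speeds; "joint_efforts": joint torques, N m; "eef_pos": TCP position; "tcp_rot": TCP orientation; "contact_force": force on the tool from outside, world axes, zero at the start; "wrist_torque": the same for the moment, N m; "opening": opening from 0.0 (shut) to 1.0 (fully open).
Only numpy, scipy, OpenCV 4.12 (cv2) and the standard library are available. Lean on these libraries where they do the work, as an engineer would, in place of code of your own. Each camera call takes 0.05 s, during which the arm holds its last target.

TASK

The second spark baffle of the bench fume extractor has been cleaned and is ready to go back in. Press the sprung hatch once to free it and let it swing open, set the baffle down (do not drop it) in the empty bay beside the one already fitted, flat on the sloping seat and up against the backstop at its low end, then swing the hatch shut and press it until it latches flush. Leave the fitted baffle and the other things on the bench where they are.

Things in the scene. Friction and masses are not known exactly. Their poses are not given: they have to be found in the camera images.
- hatch (a joint): Blue sprung hatch in the extractor's top, rad. 0 = latched, flush with the rim; -0.037 = pressed to the hard stop; 1.5 = open, upright. Push-push latch under the middle of its free edge: press the pad to the stop (6 to 7 mm, about 3 N) and let go: it is freed and a damped spring swings it to 1.5 in about 2 s. Push it down against the spring (up to 3 N), press to the stop, let go: latched.
- hatch_hinge (a point): Middle of the hatch's hinge axis, 126 mm above the bench. Turns with the hatch: x along the hinge, y from hinge to free edge (level when shut, up when open), z out of the outer face; opens by turning about +x. The hatch is 214 mm along x, 200 mm along y, 8 mm thick; its outer face lies 4 mm from the axis along z.
- hatch_pad (a point): Centre of the top face of the yellow press pad, a disc 34 mm across, on the hatch's outer face near the middle of the free edge: 178 mm from the hinge along y, 5.5 mm along z. Moves with the hatch; axes as at hatch_hinge.
- extractor: Grey fume extractor fixed on the bench, 240 x 310 mm, rim 130 mm high; origin on the bench, below the hinge's middle and 65 mm from it towards the front (+y). x along the hinge, y to the front wall with the switch panel, z up. Under the hatch: an opening 228 x 200 mm. Behind the hinge (-y) the flat-topped blower half, 100 mm deep, 130 mm high, free above.
- bay (a point): Where the centre of the loose baffle lies when home in the empty bay, the one next to the front wall. Its x points up the seat's slope (18 degrees, parallel to the hinge), z square out of the seat, y to the front. Seat surface 22.5 mm below it along z; backstop face 59 mm away along -x, 16 mm high; seat runs 86 mm to +x, open there. Bay 85 mm wide between rails 10 mm high, for the 76 mm baffle.
- baffle_center (a point): Centre, half-way up (22.5 mm), of the loose spark baffle: steel louvred plate 118 (x) x 76 (y) x 12 mm, 0.2 to 0.4 kg, flat on the bench, with a red handle over its middle. Handle bar along y: 56 mm long, 10 mm thick (x), 12 mm high, middle 16.5 mm above this point, 21 mm free under it, 40 mm clear between its two posts. Either end may go to the backstop.
- baffle: The same loose baffle; origin at the centre of its underside, axes as at baffle_center.
- fitted_center (a point): Centre, half-way up, of the like baffle already fitted in the other bay, next to the hinge; its handle stands up like that of the loose one.
- fitted_bay (a point): Where the centre of the fitted baffle belongs (it starts there), 89 mm from bay along -y.
- wire_brush: Bystander: wooden-handled brush, about 200 mm long, lying on the bench; origin under its middle.
- spray_can: Bystander: upright can, 62 mm across, 160 mm tall; origin at the centre of its underside.
- magnet: Bystander: red triangular welding magnet, sides 100 mm, 16 mm thick; origin at the centre of its underside.
Not all that is in view belongs to the job. What is shaped like the baffle but orange is not meant.

How it is judged (in metres and radians):
On the way, in this order (a step that is already met when the one before it is completed fails the run):
1. the hatch is freed and has swung open (above 1.2 rad) (value of joint hatch above 1.2 rad), for 0.1 s.
2. the loose baffle lies flat in the empty bay against the backstop, let go, with the hatch still open (x of baffle_center in the frame of bay between -0.003 and 0.006 m and y of baffle_center in the frame of bay between -0.008 and 0.008 m and z of baffle_center in the frame of bay between -0.003 and 0.004 m and angle between the z axis of baffle_center and the z axis of bay, either way round below 0.06 rad and angle between the x axis of baffle_center and the x axis of bay, either way round below 0.1 rad and angle between baffle_center's own z axis and vertical below 0.6 rad and contact force between the fingers and baffle below 0.1 N and value of joint hatch above 1 rad), for 0.2 s.
At the end, for the whole second after the job is handed in: Hatch latched (within 0.02 rad of 0); loose baffle at rest in the empty bay, handle up, flat on the seat (0.06 rad, 4 mm), within 6 mm of the backstop, 8 mm of the bay's middle and 0.1 rad of square; fitted baffle within 10 mm of its place (x of baffle_center in the frame of bay between -0.003 and 0.006 m and y of baffle_center in the frame of bay between -0.008 and 0.008 m and z of baffle_center in the frame of bay between -0.003 and 0.004 m and angle between the z axis of baffle_center and the z axis of bay, either way round below 0.06 rad and angle between the x axis of baffle_center and the x axis of bay, either way round below 0.1 rad and angle between baffle_center's own z axis and vertical below 0.6 rad and linear speed of baffle below 0.02 m/s and value of joint hatch between -0.02 and 0.02 rad and distance between fitted_center and fitted_bay below 0.01 m); the robot touches nothing.
It fails at once if the loose baffle is dropped (moves faster than 0.6 m/s while not held) (linear speed of baffle above 0.6 m/s and contact force between the fingers and baffle below 0.1 N).
It fails at once if the fitted baffle is pushed more than 15 mm from its place (distance of fitted_center from where it was at the start of the episode above 0.015 m).
It fails at once if the brush, can or magnet is moved more than 30 mm (distance of any of wire_brush, spray_can, magnet from where it was at the start of the episode above 0.03 m).
It also fails if it takes over 61 s, if anything falls off the work surface, if the arm or the gripper's body presses on something with over 40 N, if the wrist force passes 120 N, or if a joint passes its speed limit or range.

## Working session

There is one attempt and no reset: what is moved stays moved. The work goes in short steps, Python scripts to look and compute and a shell command to move; the robot and the scene stay as the last step left them, time stands still between calls to the robot, and variables do not carry over. Pictures are saved under pics/ and viewed, and the job is handed in when it is done.

```bash
mkdir -p pics; python3 - <<'E'
from rig import r,cams,order
import cv2
print(r.sense(), r.nose_length)
for n in ("scene","side","wrist"):
    im=cams.grab_frame(n); cv2.imwrite(f"pics/{n}0.png",im)
    print(n,cams.camera_info(n))
E
```

```text
{'clock': 0.0, 'qpos': array([ 1.19457606e+00,  3.53670740e-01,  1.63415719e+00, -3.22837744e-05,
        1.15519488e+00, -2.43829582e-03]), 'qvel': array([ 0.00113339, -0.00010964,  0.00016805, -0.00167377,  0.00029747,
       -0.00135838]), 'joint_efforts': array([-4.33331679e-04, -6.05258989e+01, -3.42068803e+01, -4.14000363e-05,
        9.61326412e-03, -2.62431143e-05]), 'eef_pos': array([228.06907624, 581.39258093, 241.53769709]), 'tcp_rot': array([-1.57082236e+00,  1.43022808e-03,  1.19702739e+00]), 'contact_force': array([-0.13162929,  0.16439049, -0.00274776]), 'wrist_torque': array([-0.0310691 ,  0.01680877,  0.00083302]), 'opening': 0.996619303344668} 11.0
scene {'intrinsics': array([[429.16862783,   0.        , 263.97242017],
       [  0.        , 429.16862783, 193.52993534],
       [  0.        ,   0.        ,   1.        ]]), 'view': array([[ 7.60705106e-01,  6.48941134e-01, -1.42529784e-02,
        -4.79271603e+02],
       [-3.44388964e-01,  4.22119433e-01,  8.38577024e-01,
         4.74519594e+01],
       [ 5.50203584e-01, -6.33001255e-01,  5.44596573e-01,
        -1.3
[... 455 characters left out ...]
      [-2.36166270e-01, -6.27666647e-01,  7.41795169e-01,
        -9.45600612e+02],
       [ 0.00000000e+00,  0.00000000e+00,  0.00000000e+00,
         1.00000000e+00]])}
wrist {'intrinsics': array([[265.81649271,   0.        , 261.30240484],
       [  0.        , 265.81649271, 191.45050402],
       [  0.        ,   0.        ,   1.        ]]), 'hand_eye': array([[ 9.99999257e-01,  4.49555603e-04, -1.13292833e-03,
         6.47579407e-01],
       [-1.21418318e-03,  2.86042821e-01, -9.58216067e-01,
        -1.31109014e+02],
       [-1.06705386e-04,  9.58216730e-01,  2.86043154e-01,
         7.36391218e+01],
       [ 0.00000000e+00,  0.00000000e+00,  0.00000000e+00,
         1.00000000e+00]])}
```

View pics/scene0.png

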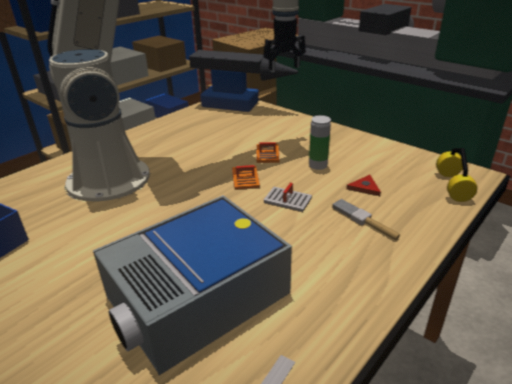

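View pics/side0.png

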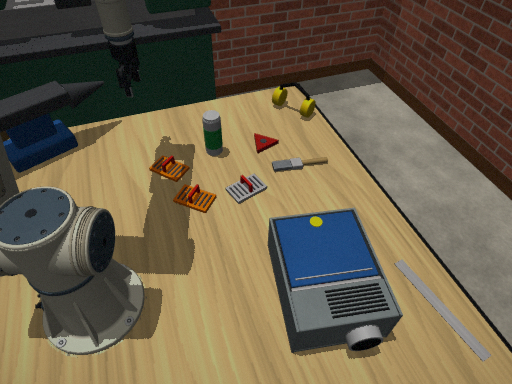

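View pics/wrist0.png

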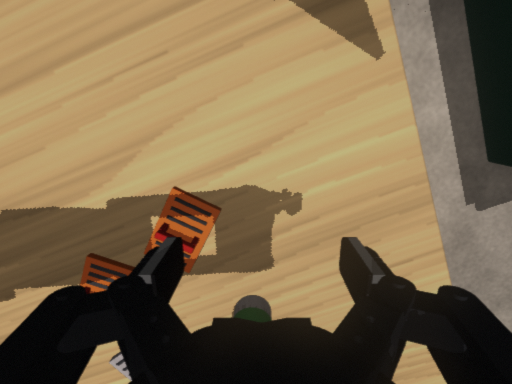

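The loose baffle candidates in the scene picture are the grey plate at (288,198), orange at (246,177), and orange at (267,152). Grey steel with a red handle fits the description. I'll enlarge it to confirm, and the extractor to measure.

```bash
python3 - <<'E'
import cv2
s=cv2.imread('pics/scene0.png'); d=cv2.imread('pics/side0.png')
def crop(im,x0,y0,w,h,k,n): cv2.imwrite(n,cv2.resize(im[y0:y0+h,x0:x0+w],None,fx=k,fy=k,interpolation=cv2.INTER_CUBIC))
crop(s,255,170,70,50,10,'pics/c1.png')
crop(d,215,165,65,48,10,'pics/c2.png')
crop(s,90,190,210,185,3.5,'pics/c3.png')
crop(d,260,200,150,155,3.8,'pics/c4.png')
E
```

```text
(no output)
```

View pics/c1.png

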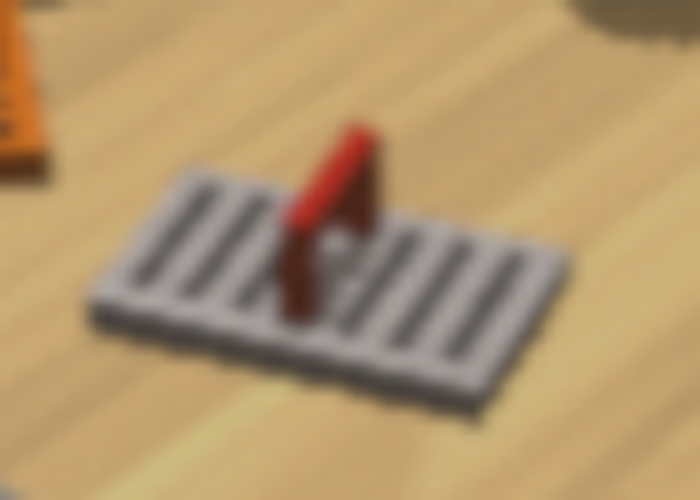

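View pics/c2.png

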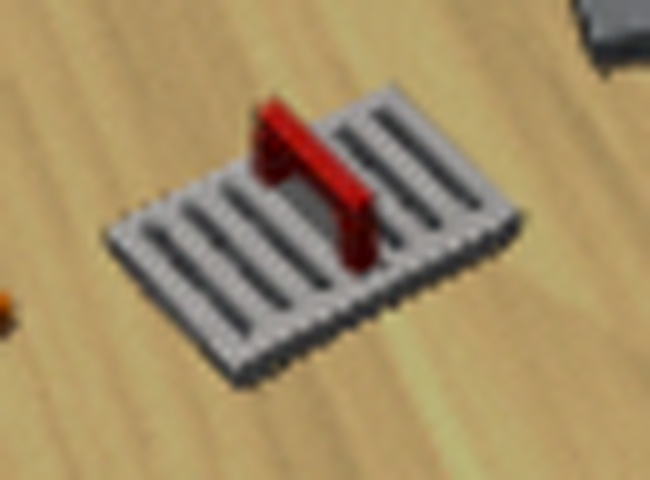

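View pics/c3.png

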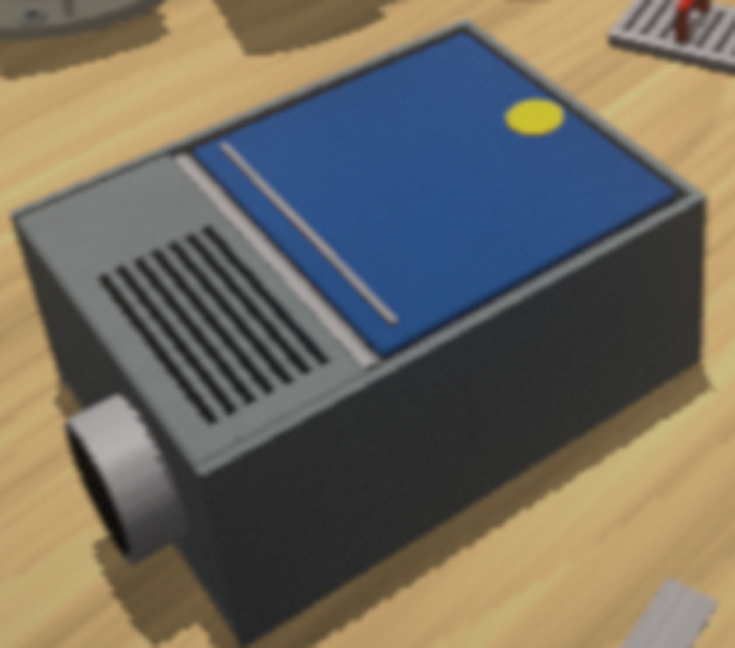

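View pics/c4.png

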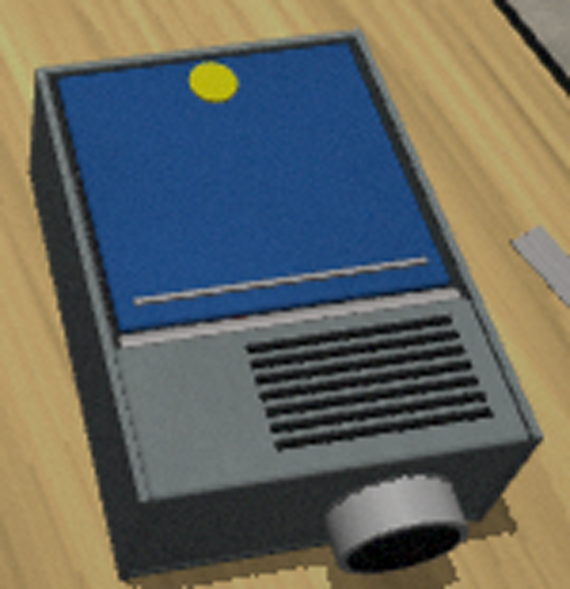

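The grey plate with the red handle is confirmed as the loose baffle: steel, louvred, handle across the middle. The extractor corners, yellow pad and plate corners are clear in both views, so I'll fit poses.

```bash
cat > h.py <<'E'
from rig import r,cams,order
import numpy as np, cv2
from scipy.optimize import least_squares
from scipy.spatial.transform import Rotation as R
def proj(info,P,view=None):
    V=info['view'] if view is None else view
    c=(np.c_[P,np.ones(len(P))]@V.T)[:,:3]
    K=info['intrinsics']
    return np.c_[K[0,0]*c[:,0]/-c[:,2]+K[0,2], -K[1,1]*c[:,1]/-c[:,2]+K[1,2]]
def uncrop(p,x0,y0,k): return (np.array(p,float)+.5)/k-.5+[x0,y0]
def wristview():
    s=r.sense(); T=np.eye(4); T[:3,:3]=R.from_euler('xyz',s['tcp_rot']).as_matrix(); T[:3,3]=s['eef_pos']
    return np.linalg.inv(T@cams.camera_info('wrist')['hand_eye'])
def place(p,L):
    c,s=np.cos(p[2]),np.sin(p[2]); L=np.array(L,float)
    return np.c_[c*L[:,0]-s*L[:,1]+p[0], s*L[:,0]+c*L[:,1]+p[1], L[:,2]]
def fit(obs,p0):  # obs list (info,view,localpts,pix)
    f=lambda p: np.concatenate([(proj(i,place(p,L),v)-px).ravel() for i,v,L,px in obs])
    s=least_squares(f,p0,loss='soft_l1',x_scale=[100,100,1]); return s.x,f(s.x).reshape(-1,2)
E
python3 - <<'E'
from h import *
S=cams.camera_info('scene');D=cams.camera_info('side')
a=(S,None,[(-120,145,130),(120,145,130),(120,-165,130),(-120,-165,130),(120,145,0),(120,-165,0),(0,113,131.5)],uncrop([(466,22),(704,197),(202,472),(14,215),(702,362),(245,640),(534,117)],90,190,3.5))
b=(D,None,[(-120,145,130),(120,145,130),(120,-165,130),(-120,-165,130),(-120,-165,0),(0,113,131.5)],uncrop([(38,70),(360,32),(540,438),(145,500),(122,580),(214,82)],260,200,3.8))
best=min((fit([a,b],[600,0,y]) for y in np.arange(-3,3.2,.7)),key=lambda t:np.abs(t[1]).sum())
print(best[0].round(3),best[1].round(1).tolist())
for o in (a,b):
    q=fit([o],best[0]);print(q[0].round(3))
h=59;w=38
L=[(-h,w,12),(h,w,12),(h,-w,12),(-h,-w,12),(0,23,45),(0,-23,45)]
a=(S,None,L,uncrop([(195,170),(570,258),(480,400),(92,300),(365,128),(300,215)],255,170,10))
b=(D,None,L,uncrop([(107,235),(395,90),(522,215),(240,372),(272,105),(365,200)],215,165,10))
best=min((fit([a,b],[500,200,y]) for y in np.arange(-3,3.2,.7)),key=lambda t:np.abs(t[1]).sum())
print(best[0].round(3),best[1].round(1).tolist())
for o in (a,b):
    q=fit([o],best[0]);print(q[0].round(3))
E
```

```text
[ 5.77927e+02 -1.40926e+02 -1.85000e-01] [[0.3, -1.9], [1.3, -1.1], [-0.2, 1.0], [-1.5, -1.3], [0.5, -1.1], [-0.4, 2.6], [0.4, -0.6], [-0.3, -0.5], [0.5, -0.8], [1.4, -0.1], [-1.1, 0.5], [-0.4, 0.5], [0.1, 0.0]]
[ 5.77914e+02 -1.41054e+02 -1.86000e-01]
[ 5.78094e+02 -1.40690e+02 -1.84000e-01]
[5.01338e+02 2.52814e+02 2.83000e-01] [[-0.6, -1.0], [0.4, -1.1], [0.2, -1.1], [-1.0, -0.7], [-0.3, 0.2], [0.0, -0.4], [0.4, -0.4], [0.4, -0.5], [1.1, 0.2], [0.1, 0.1], [1.0, 0.9], [-0.1, -0.3]]
[5.03919e+02 2.50396e+02 2.69000e-01]
[4.99872e+02 2.53340e+02 2.96000e-01]
```

Both fits agree between cameras: extractor at (578,-141), yaw -0.185; baffle at (501.5,252), yaw ~0.28. Next I'll work out the rows to get above the pad.

```bash
cat >> h.py <<'E'
EX=np.array([578.,-141.,-0.185])
def Rdown(yaw): return R.from_euler('xyz',[-np.pi/2,0,yaw])
def ex2w(L): return place(EX,np.atleast_2d(L))
def plan(pos,rot,n):
    s=r.sense(); p0=s['eef_pos'];R0=R.from_euler('xyz',s['tcp_rot'])
    rv=(R0.inv()*rot).as_rotvec(); dp=(np.array(pos)-p0)/n
    print('total',np.round(np.array(pos)-p0,1),'rot',np.degrees(rv).round(2))
    for i in range(n):
        Ri=R0*R.from_rotvec(rv*i/n)
        print([*np.degrees(rv/n).round(2).tolist(),*(Ri.inv().apply(dp)/10).round(2).tolist()])
def st():
    s=r.sense(); print({k:np.round(s[k],3).tolist() for k in('clock','eef_pos','tcp_rot','contact_force','opening','qpos')})
E
python3 - <<'E'
from h import *
p=ex2w([0,113,170])[0];print(p)
plan(p,Rdown(-0.185),20)
E
```

```text
[598.78595829 -29.92820368 170.        ]
total [ 370.7 -611.5  -71.7] rot [ 4.000e-02  7.918e+01 -5.000e-02]
[0.0, 3.96, -0.0, -2.17, 0.36, -2.84]
[0.0, 3.96, -0.0, -1.97, 0.36, -2.98]
[0.0, 3.96, -0.0, -1.76, 0.36, -3.11]
[0.0, 3.96, -0.0, -1.54, 0.36, -3.23]
[0.0, 3.96, -0.0, -1.31, 0.36, -3.33]
[0.0, 3.96, -0.0, -1.08, 0.36, -3.41]
[0.0, 3.96, -0.0, -0.84, 0.36, -3.47]
[0.0, 3.96, -0.0, -0.6, 0.36, -3.52]
[0.0, 3.96, -0.0, -0.35, 0.36, -3.56]
[0.0, 3.96, -0.0, -0.11, 0.36, -3.57]
[0.0, 3.96, -0.0, 0.14, 0.36, -3.57]
[0.0, 3.96, -0.0, 0.39, 0.36, -3.55]
[0.0, 3.96, -0.0, 0.63, 0.36, -3.52]
[0.0, 3.96, -0.0, 0.87, 0.36, -3.47]
[0.0, 3.96, -0.0, 1.11, 0.36, -3.4]
[0.0, 3.96, -0.0, 1.34, 0.36, -3.31]
[0.0, 3.96, -0.0, 1.57, 0.36, -3.21]
[0.0, 3.96, -0.0, 1.78, 0.36, -3.1]
[0.0, 3.96, -0.0, 1.99, 0.36, -2.97]
[0.0, 3.96, -0.0, 2.19, 0.36, -2.82]
```

```bash
python3 -m crank '[[0,4,0,-2.2,0,-2.8,-1],[0,4,0,-2,0,-3,-1],[0,4,0,-1.8,0,-3.1,-1],[0,4,0,-1.5,0,-3.2,-1],[0,4,0,-1.3,0,-3.3,-1],[0,4,0,-1.1,0,-3.4,-1],[0,4,0,-0.8,0,-3.5,-1],[0,4,0,-0.6,0,-3.5,-1],[0,4,0,-0.4,0,-3.6,-1],[0,4,0,-0.1,0,-3.6,-1]]'; python3 - <<'E'
from h import *
st()
plan(ex2w([0,113,175])[0],Rdown(-0.185),10)
E
```

```text
clock: 0.98
eef_pos: [410.7, 264.9, 238.9]
tcp_rot: [-1.57, 0.002, 0.478]
contact_force: [-0.1, 0.3, 0.1]
opening: 0.001
{'clock': 0.983, 'eef_pos': [410.713, 264.94, 238.916], 'tcp_rot': [-1.57, 0.002, 0.478], 'contact_force': [-0.085, 0.278, 0.086], 'opening': 0.001, 'qpos': [0.569, 0.144, 1.92, 0.001, 1.08, 0.09]}
total [ 188.1 -294.9  -63.9] rot [ 0.   38.   -0.13]
[0.0, 3.8, -0.01, 0.31, 0.64, -3.48]
[0.0, 3.8, -0.01, 0.54, 0.64, -3.46]
[0.0, 3.8, -0.01, 0.77, 0.64, -3.41]
[0.0, 3.8, -0.01, 1.0, 0.64, -3.35]
[0.0, 3.8, -0.01, 1.22, 0.64, -3.28]
[0.0, 3.8, -0.01, 1.43, 0.64, -3.19]
[0.0, 3.8, -0.01, 1.64, 0.64, -3.09]
[0.0, 3.8, -0.01, 1.84, 0.64, -2.97]
[0.0, 3.8, -0.01, 2.03, 0.64, -2.85]
[0.0, 3.8, -0.01, 2.22, 0.64, -2.71]
```

Tracking is close. Onward to above the pad.

```bash
python3 -m crank '[[0,3.8,0,0.3,0.6,-3.5,-1],[0,3.8,0,0.5,0.6,-3.5,-1],[0,3.8,0,0.8,0.6,-3.4,-1],[0,3.8,0,1,0.6,-3.4,-1],[0,3.8,0,1.2,0.6,-3.3,-1],[0,3.8,0,1.4,0.6,-3.2,-1],[0,3.8,0,1.6,0.6,-3.1,-1],[0,3.8,0,1.8,0.6,-3,-1],[0,3.8,0,2,0.6,-2.9,-1],[0,3.8,0,2.2,0.6,-2.7,-1]]'; python3 - <<'E'
from h import *
st()
plan(ex2w([0,113,147])[0],Rdown(-0.185),1)
im=cams.grab_frame('wrist'); v=wristview(); W=cams.camera_info('wrist')
print(proj(W,ex2w([[0,113,131.5],[-120,145,130],[120,145,130]]),v).round(0))
cv2.imwrite('pics/w1.png',im)
cv2.imwrite('pics/s1.png',cams.grab_frame('scene'))
E
```

```text
clock: 1.82
eef_pos: [598.7, -52.6, 177.1]
tcp_rot: [-1.569, 0.0, -0.22]
contact_force: [0.2, 0.9, -0.5]
opening: -0.001
{'clock': 1.817, 'eef_pos': [598.686, -52.6, 177.075], 'tcp_rot': [-1.569, 0.0, -0.22], 'contact_force': [0.215, 0.929, -0.496], 'opening': -0.001, 'qpos': [-0.091, 0.384, 1.746, 0.002, 1.011, 0.129]}
total [  0.1  22.7 -30.1] rot [-0.08 -2.03  0.  ]
[-0.08, -2.03, 0.0, -0.49, 3.01, 2.21]
[[249. 185.]
 [ 65. 145.]
 [431. 129.]]
```

View pics/w1.png

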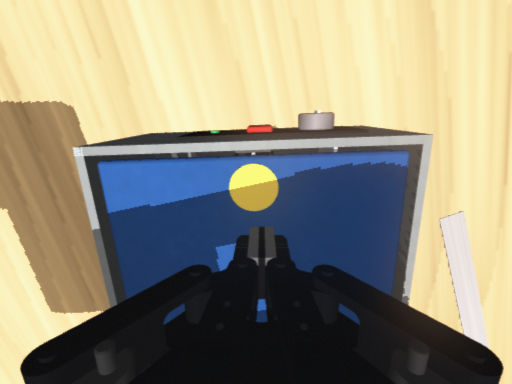

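View pics/s1.png

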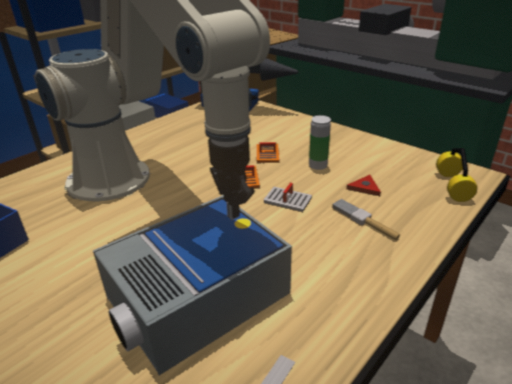

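The pad appears at (253,187), predicted (249,185), so the fit holds. Moving over it and approaching.

```bash
python3 -m crank '[[0,-2,0,-0.5,0,1.1,-1],[0,0,0,0,0.5,1.1,-1],[0,0,0,0,1,0,-1],[0,0,0,0,1,0,-1],[0,0,0,0,0.3,0,-1],[0,0,0,0,0.2,0,-1],[0,0,0,0,0,0,-1],[0,0,0,0,0,0,-1],[0,0,0,0,0,0,-1],[0,0,0,0,0,0,-1]]'; python3 - <<'E'
from h import *
st()
plan(ex2w([0,113,142])[0],Rdown(-0.185),1)
v=wristview();im=cams.grab_frame('wrist');  W=cams.camera_info('wrist')
print(proj(W,ex2w([[0,113,131.5],[-120,145,130],[120,145,130],[-114,135,130],[114,135,130]]),v).round(0))
cv2.imwrite('pics/w2.png',im)
E
```

```text
clock: 2.75
eef_pos: [597.1, -26.1, 143.0]
tcp_rot: [-1.571, 0.002, -0.178]
contact_force: [-0.2, -1.1, -0.2]
opening: -0.001
{'clock': 2.75, 'eef_pos': [597.065, -26.129, 143.026], 'tcp_rot': [-1.571, 0.002, -0.178], 'contact_force': [-0.222, -1.124, -0.21], 'opening': -0.001, 'qpos': [-0.046, 0.422, 1.777, 0.0, 0.945, 0.131]}
total [ 1.7 -3.8 -1. ] rot [ 0.    0.43 -0.1 ]
[0.0, 0.43, -0.1, 0.24, 0.1, -0.34]
[[266. 247.]
 [ 56. 194.]
 [478. 197.]
 [ 70. 210.]
 [464. 213.]]
```

View pics/w2.png

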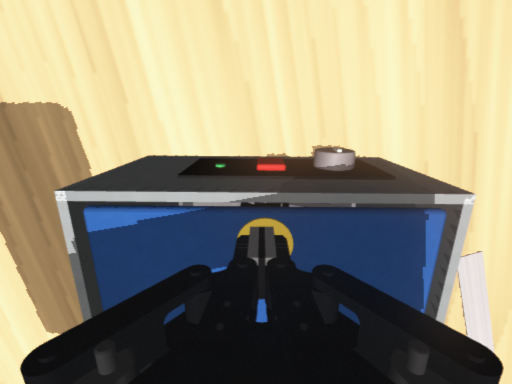

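```bash
python3 -m crank '[[0,0,0,0.2,0.2,-0.3,-1],[0,0,0,0,0.2,0,-1],[0,0,0,0,0.2,0,-1],[0,0,0,0,0.15,0,-1],[0,0,0,0,0.1,0,-1],[0,0,0,0,0,0,-1],[0,0,0,0,0,0,-1],[0,0,0,0,0,0,-1],[0,0,0,0,0,0,-1],[0,0,0,0,0,0,-1]]'
```

```text
clock: 3.63
eef_pos: [599.0, -29.5, 136.0]
tcp_rot: [-1.569, 0.001, -0.179]
contact_force: [-2.1, 1.0, 4.4]
opening: -0.001
```

```bash
python3 -m crank '[[0,0,0,0,0.12,0,-1],[0,0,0,0,0.12,0,-1],[0,0,0,0,0,0,-1],[0,0,0,0,-1,1,-1],[0,0,0,0,-1.5,3,1],[0,0,0,-1,-1,3.5,1],[0,0,0,-1.5,-0.5,3.5,1],[0,0,0,-1.5,-0.5,3.5,1],[0,0,0,-1.5,-0.5,3.5,1],[0,0,0,-1.5,0,3.5,1]]'; python3 - <<'E'
from h import *
st()
cv2.imwrite('pics/s3.png',cams.grab_frame('scene'))
plan([501.5,252,150],Rdown(0.283),8)
E
```

```text
clock: 4.47
eef_pos: [571.1, 198.4, 188.4]
tcp_rot: [-1.569, -0.003, -0.19]
contact_force: [0.7, 0.3, 0.5]
opening: 0.85
{'clock': 4.467, 'eef_pos': [571.117, 198.448, 188.419], 'tcp_rot': [-1.569, -0.003, -0.19], 'contact_force': [0.741, 0.261, 0.451], 'opening': 0.85, 'qpos': [0.332, 0.375, 1.731, 0.0, 1.032, 0.522]}
total [-68.1  47.2 -38.2] rot [ -0.27 -27.     0.17]
[-0.03, -3.38, 0.02, -0.95, 0.48, 0.42]
[-0.03, -3.38, 0.02, -0.92, 0.48, 0.47]
[-0.03, -3.38, 0.02, -0.89, 0.48, 0.53]
[-0.03, -3.38, 0.02, -0.86, 0.48, 0.58]
[-0.03, -3.38, 0.02, -0.82, 0.48, 0.63]
[-0.03, -3.38, 0.02, -0.78, 0.48, 0.68]
[-0.03, -3.38, 0.02, -0.74, 0.48, 0.72]
[-0.03, -3.38, 0.02, -0.7, 0.48, 0.76]
```

View pics/s3.png

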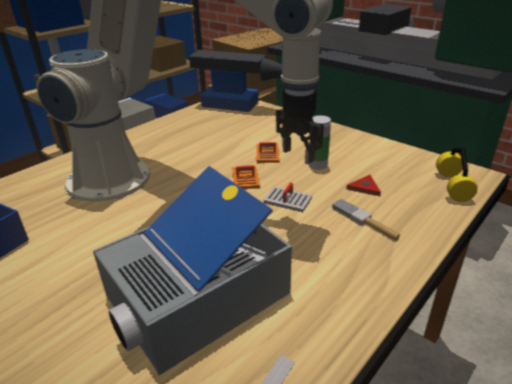

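The hatch is swinging open. I'll move over the baffle and look with the wrist camera.

```bash
python3 -m crank '[[0,-3.4,0,-0.9,0.5,0.4,1],[0,-3.4,0,-0.9,0.5,0.5,1],[0,-3.4,0,-0.9,0.5,0.5,1],[0,-3.4,0,-0.9,0.5,0.6,1],[0,-3.4,0,-0.8,0.5,0.6,1],[0,-3.4,0,-0.8,0.5,0.7,1],[0,-3.4,0,-0.7,0.5,0.7,1],[0,-3.4,0,-0.7,0.5,0.7,1],[0,0,0,0,0,0,1],[0,0,0,0,0,0,1]]'; python3 - <<'E'
from h import *
st()
v=wristview();im=cams.grab_frame('wrist');np.save('v4.npy',v)
cv2.imwrite('pics/w4.png',im)
cv2.imwrite('pics/w4c.png',cv2.resize(im[110:300,150:380],None,fx=3,fy=3,interpolation=cv2.INTER_CUBIC))
cv2.imwrite('pics/s4.png',cams.grab_frame('scene'))
E
```

```text
clock: 5.35
eef_pos: [498.0, 261.3, 147.6]
tcp_rot: [-1.566, -0.008, 0.318]
contact_force: [-0.3, -0.2, 0.3]
opening: 0.996
{'clock': 5.35, 'eef_pos': [497.976, 261.316, 147.581], 'tcp_rot': [-1.566, -0.008, 0.318], 'contact_force': [-0.257, -0.191, 0.305], 'opening': 0.996, 'qpos': [0.479, 0.363, 1.859, 0.004, 0.912, 0.158]}
```

View pics/w4.png

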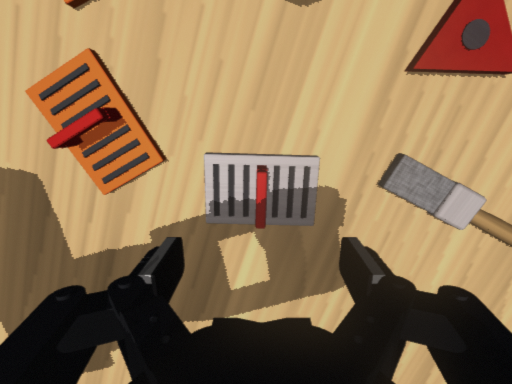

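View pics/w4c.png

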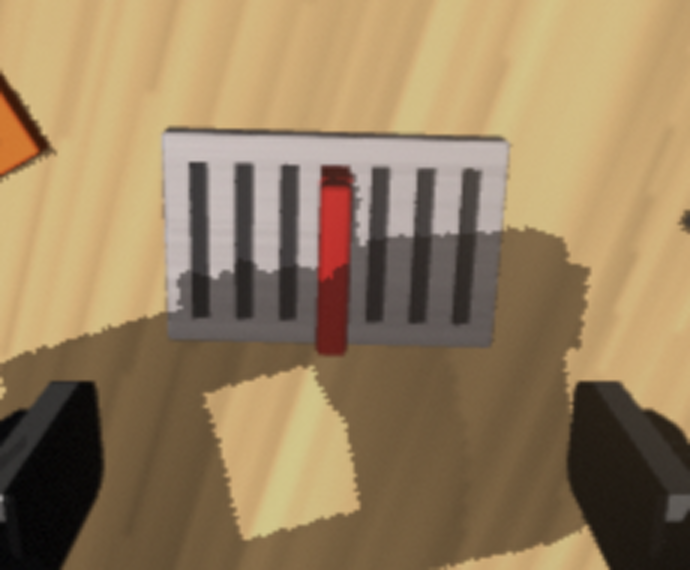

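View pics/s4.png

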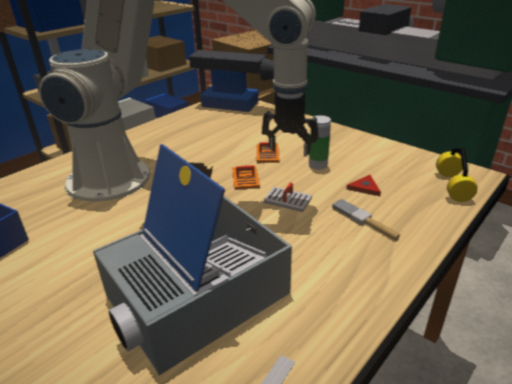

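Wrist view: grey plate corners at about (205,154), (319,156), (314,225), (206,223), red bar at column ~261. Refining the fit with this view.

```bash
python3 - <<'E'
from h import *
W=cams.camera_info('wrist');v=np.load('v4.npy')
L=[(-59,38,12),(59,38,12),(59,-38,12),(-59,-38,12)]
o=(W,v,L,uncrop([(166,131),(507,139),(491,346),(170,340)],150,110,3))
q=fit([o],[501,252,.283]);print(q[0].round(3),q[1].round(1).tolist())
print(proj(W,place(q[0],[(0,28,45),(0,-28,45)]),v)*3-[450,330])
b=q[0]
plan([b[0],b[1],75],Rdown(b[2]),4)
E
```

```text
[4.99881e+02 2.57615e+02 2.93000e-01] [[-2.0, -0.2], [1.6, -0.2], [0.9, 0.4], [-0.7, 0.3]]
[[335.76590496 183.07989878]
 [331.32623372 355.42121331]]
total [  1.5  -3.4 -72.7] rot [-0.28  1.37  0.47]
[-0.07, 0.34, 0.12, -0.01, 1.82, -0.1]
[-0.07, 0.34, 0.12, -0.0, 1.82, -0.1]
[-0.07, 0.34, 0.12, 0.0, 1.82, -0.1]
[-0.07, 0.34, 0.12, 0.01, 1.82, -0.1]
```

The predicted handle ends match the picture exactly. Descending half way, then check again.

```bash
python3 -m crank '[[0,0.4,0.1,0,1.8,-0.1,1],[0,0.4,0.1,0,1.8,-0.1,1],[0,0.3,0.1,0,1.8,-0.1,1],[0,0.3,0.1,0,1,-0.1,1],[0,0,0,0,0.5,0,1],[0,0,0,0,0,0,1],[0,0,0,0,0,0,1],[0,0,0,0,0,0,1],[0,0,0,0,0,0,1],[0,0,0,0,0,0,1]]'; python3 - <<'E'
from h import *
st()
v=wristview();im=cams.grab_frame('wrist');np.save('v5.npy',v)
cv2.imwrite('pics/w5.png',im)
cv2.imwrite('pics/w5c.png',cv2.resize(im[130:310,140:380],None,fx=3,fy=3,interpolation=cv2.INTER_CUBIC))
W=cams.camera_info('wrist')
print(proj(W,place([499.9,257.6,.293],[(0,28,45),(0,-28,45),(-59,38,12),(59,38,12),(59,-38,12),(-59,-38,12)]),v)*3-[420,390])
E
```

```text
clock: 6.28
eef_pos: [507.5, 257.9, 81.8]
tcp_rot: [-1.564, -0.012, 0.28]
contact_force: [0.5, 0.6, 0.6]
opening: 1.0
{'clock': 6.283, 'eef_pos': [507.542, 257.852, 81.798], 'tcp_rot': [-1.564, -0.012, 0.28], 'contact_force': [0.457, 0.561, 0.559], 'opening': 1.0, 'qpos': [0.465, 0.464, 1.885, 0.006, 0.78, 0.181]}
[[326.62542452 159.02374531]
 [332.80642004 387.61688993]
 [ 97.01894093  92.04519667]
 [561.70215049  85.07488458]
 [546.52234126 353.9767275 ]
 [125.96157628 361.38249216]]
```

View pics/w5c.png

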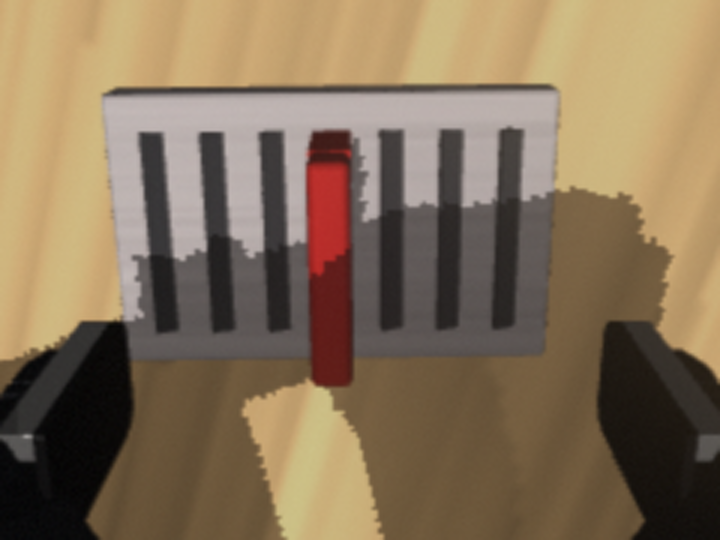

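```bash
python3 - <<'E'
from h import *
W=cams.camera_info('wrist');v=np.load('v5.npy')
L=[(-59,38,12),(59,38,12),(59,-38,12),(-59,-38,12),(0,28,45),(0,-28,45)]
o=(W,v,L,uncrop([(105,93),(557,88),(545,353),(130,360),(328,159),(332,386)],140,130,3))
q=fit([o],[501,252,.283]);print(q[0].round(3),q[1].round(1).tolist())
b=q[0]
plan([b[0],b[1],31.5],Rdown(b[2]),1)
E
```

```text
[4.99779e+02 2.57787e+02 2.90000e-01] [[-2.3, -0.5], [2.0, -0.7], [0.6, 0.6], [-1.3, 0.4], [-0.1, 0.0], [0.4, 0.6]]
total [ -7.9  -0.1 -50.4] rot [-0.37 -0.57  0.7 ]
[-0.37, -0.57, 0.7, -0.82, 5.03, 0.18]
```

Consistent at (499.8, 257.7, 0.29). Descending and gripping.

```bash
python3 -m crank '[[-0.4,-0.6,0.7,-0.8,1,0.2,1],[0,0,0,0,1.2,0,1],[0,0,0,0,1.2,0,1],[0,0,0,0,1,0,1],[0,0,0,0,0.4,0,1],[0,0,0,0,0.1,0,1],[0,0,0,0,0,0,1],[0,0,0,0,0,0,1],[0,0,0,0,0,0,1],[0,0,0,0,0,0,1]]' 60; python3 - <<'E'
from h import *
st()
plan([499.8,257.7,31.5],Rdown(.29),1)
E
```

```text
clock: 7.17
eef_pos: [497.9, 257.7, 26.9]
tcp_rot: [-1.572, 0.003, 0.292]
contact_force: [0.4, -0.8, 0.8]
opening: 0.999
{'clock': 7.167, 'eef_pos': [497.906, 257.673, 26.942], 'tcp_rot': [-1.572, 0.003, 0.292], 'contact_force': [0.377, -0.762, 0.781], 'opening': 0.999, 'qpos': [0.475, 0.547, 1.913, -0.002, 0.685, 0.185]}
total [1.9 0.  4.6] rot [ 0.09  0.13 -0.15]
[0.09, 0.13, -0.15, 0.18, -0.46, -0.05]
```

```bash
python3 -m crank '[[0,0,0,0.2,-0.4,0,1],[0,0,0,0,0,0,1],[0,0,0,0,0,0,-1],[0,0,0,0,0,0,-1],[0,0,0,0,0,0,-1],[0,0,0,0,0,0,-1],[0,0,0,0,0,0,-1],[0,0,0,0,0,0,-1],[0,0,0,0,0,0,-1],[0,0,0,0,0,0,-1]]' 60; python3 - <<'E'
from h import *
st()
E
```

```text
clock: 8.0
eef_pos: [501.4, 258.9, 33.5]
tcp_rot: [-1.572, -0.001, 0.292]
contact_force: [-0.6, 0.1, -0.5]
opening: 0.103
{'clock': 8.0, 'eef_pos': [501.395, 258.877, 33.463], 'tcp_rot': [-1.572, -0.001, 0.292], 'contact_force': [-0.587, 0.077, -0.542], 'opening': 0.103, 'qpos': [0.475, 0.539, 1.906, -0.002, 0.697, 0.184]}
```

Gripped (opening 0.10, i.e. the 10 mm bar). Lifting and looking into the opened extractor.

```bash
python3 -m crank '[[0,0,0,0,-0.5,0,-1],[0,0,0,0,-1.5,0,-1],[0,0,0,0,-2.5,0,-1],[0,0,0,0,-3,0,-1],[0,0,0,0,-3,0,-1],[0,0,0,0,-3,0,-1],[0,0,0,0,-3,0,-1],[0,0,0,0,-3,0,-1],[0,0,0,0,-1,0,-1],[0,0,0,0,0,0,-1]]'; python3 - <<'E'
from h import *
st()
for n in('scene','side','wrist'):
    v=wristview();im=cams.grab_frame(n);cv2.imwrite(f'pics/{n}6.png',im)
np.save('v6.npy',v)
s=cv2.imread('pics/scene6.png'); d=cv2.imread('pics/side6.png')
cv2.imwrite('pics/s6c.png',cv2.resize(s[185:325,140:300],None,fx=4.5,fy=4.2,interpolation=cv2.INTER_CUBIC))
cv2.imwrite('pics/d6c.png',cv2.resize(d[180:290,260:390],None,fx=5,fy=5,interpolation=cv2.INTER_CUBIC))
E
```

```text
clock: 8.83
eef_pos: [496.9, 256.9, 244.6]
tcp_rot: [-1.574, 0.011, 0.292]
contact_force: [0.9, 0.3, -3.3]
opening: 0.101
{'clock': 8.833, 'eef_pos': [496.918, 256.868, 244.562], 'tcp_rot': [-1.574, 0.011, 0.292], 'contact_force': [0.898, 0.286, -3.279], 'opening': 0.101, 'qpos': [0.475, 0.255, 1.765, -0.001, 1.133, 0.183]}
```

View pics/s6c.png

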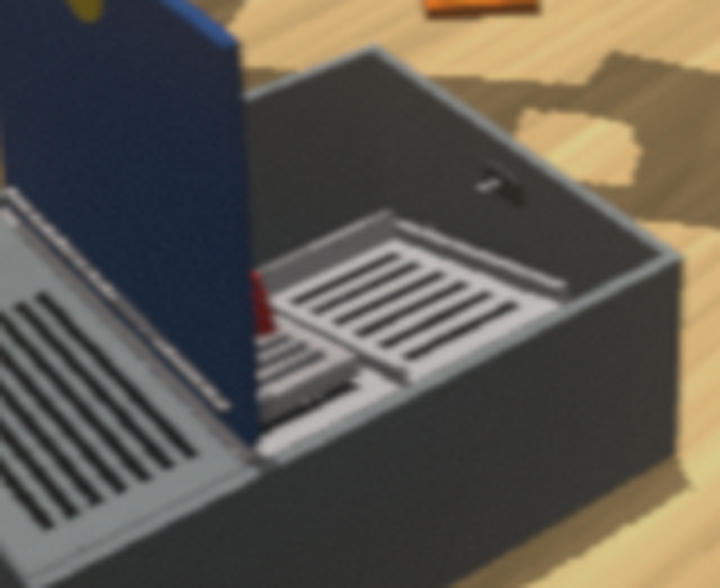

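View pics/d6c.png

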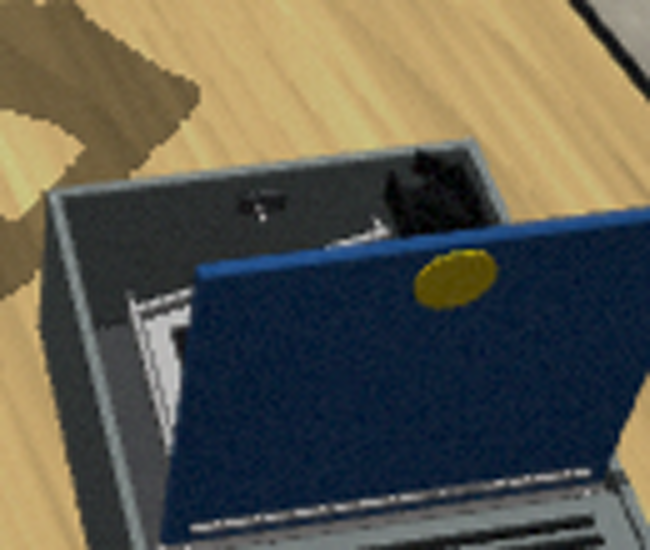

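View pics/wrist6.png

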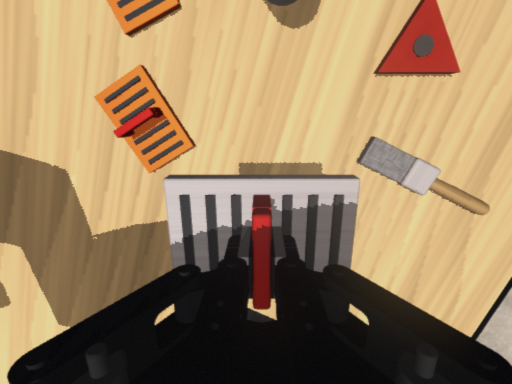

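The backstop is the grey band at the extractor's left (-x) end, so the seat climbs towards +x, with the empty bay by the front wall. I'll move over the opening and get a closer wrist view.

```bash
python3 - <<'E'
from h import *
plan(ex2w([0,35,245])[0],Rdown(-.185),10)
E
```

```text
total [  89.  -362.7    4.1] rot [ 0.46 27.33 -0.88]
[0.05, 2.73, -0.09, -0.19, -0.02, -3.73]
[0.05, 2.73, -0.09, -0.01, -0.03, -3.73]
[0.05, 2.73, -0.09, 0.16, -0.03, -3.73]
[0.05, 2.73, -0.09, 0.34, -0.03, -3.72]
[0.05, 2.73, -0.09, 0.52, -0.03, -3.7]
[0.05, 2.73, -0.09, 0.69, -0.04, -3.67]
[0.05, 2.73, -0.09, 0.87, -0.04, -3.63]
[0.05, 2.73, -0.09, 1.04, -0.04, -3.59]
[0.05, 2.73, -0.09, 1.21, -0.04, -3.53]
[0.05, 2.73, -0.09, 1.38, -0.04, -3.47]
```

```bash
python3 -m crank '[[0,2,-0.1,-0.1,0,-1.5,-1],[0,2.9,-0.1,0,0,-3,-1],[0,2.9,-0.1,0.2,0,-3.5,-1],[0,2.9,-0.1,0.3,0,-3.6,-1],[0,2.9,-0.1,0.5,0,-3.6,-1],[0,2.9,-0.1,0.7,0,-3.6,-1],[0,2.9,-0.1,0.9,0,-3.5,-1],[0,2.9,-0.1,1,0,-3.4,-1],[0,2.8,0,1.1,0,-2.5,-1],[0,2.5,0,1,0,-1.5,-1]]'; python3 - <<'E'
from h import *
st()
plan(ex2w([0,35,245])[0],Rdown(-.185),4)
E
```

```text
clock: 9.82
eef_pos: [563.6, -49.9, 216.8]
tcp_rot: [-1.589, 0.034, -0.203]
contact_force: [0.5, 0.1, -3.2]
opening: 0.099
{'clock': 9.817, 'eef_pos': [563.614, -49.874, 216.834], 'tcp_rot': [-1.589, 0.034, -0.203], 'contact_force': [0.504, 0.069, -3.245], 'opening': 0.099, 'qpos': [-0.082, 0.307, 1.762, -0.016, 1.11, 0.128]}
total [ 20.8 -56.7  28.2] rot [ 1.05 -1.02 -1.98]
[0.26, -0.25, -0.49, 0.77, -0.71, -1.3]
[0.26, -0.25, -0.49, 0.77, -0.71, -1.3]
[0.26, -0.25, -0.49, 0.77, -0.71, -1.3]
[0.26, -0.25, -0.49, 0.77, -0.7, -1.3]
```

```bash
python3 -m crank '[[0.3,-0.3,-0.5,0.8,-0.8,-1,-1],[0.3,-0.3,-0.5,0.8,-0.8,-1.3,-1],[0.3,-0.3,-0.5,0.8,-0.7,-1.3,-1],[0.2,-0.1,-0.5,0.6,-0.5,-1.2,-1],[0,0,0,0,0,0,-1],[0,0,0,0,0,0,-1],[0,0,0,0,0,0,-1],[0,0,0,0,0,0,-1],[0,0,0,0,0,0,-1],[0,0,0,0,0,0,-1]]'; python3 - <<'E'
from h import *
st()
v=wristview();im=cams.grab_frame('wrist');np.save('v7.npy',v)
cv2.imwrite('pics/w7.png',im)
cv2.imwrite('pics/w7c.png',cv2.resize(im[60:200,130:400],None,fx=2.9,fy=2.9,interpolation=cv2.INTER_CUBIC))
E
```

```text
clock: 10.65
eef_pos: [575.5, -107.1, 223.1]
tcp_rot: [-1.571, 0.033, -0.193]
contact_force: [0.9, 0.4, -2.3]
opening: 0.101
{'clock': 10.65, 'eef_pos': [575.508, -107.148, 223.069], 'tcp_rot': [-1.571, 0.033, -0.193], 'contact_force': [0.901, 0.432, -2.349], 'opening': 0.101, 'qpos': [-0.187, 0.328, 1.716, 0.0, 1.13, 0.007]}
```

View pics/w7.png

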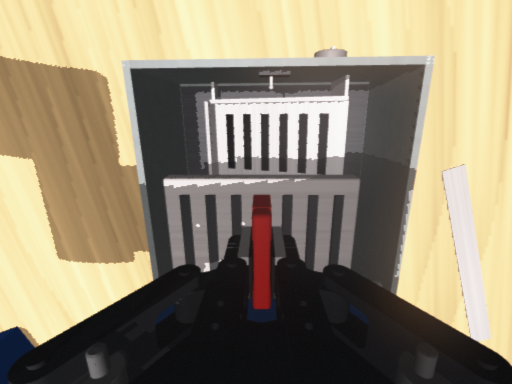

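View pics/w7c.png

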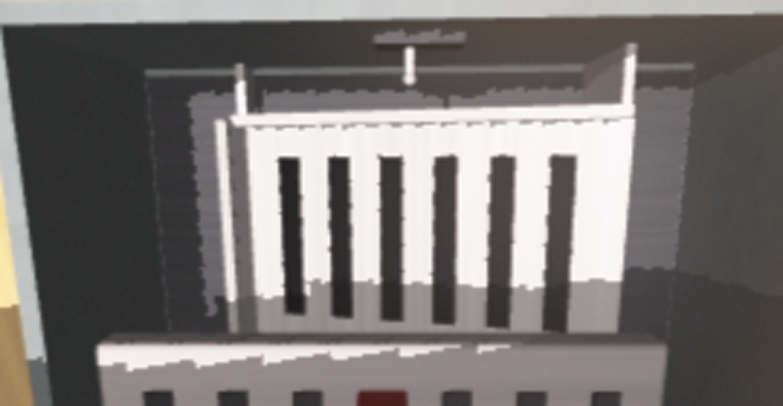

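Wrist view: the empty bay, with backstop as the white strip at crop x≈222, front rail strip at y≈115, seat open end at x≈632. Enlarging further to measure.

```bash
python3 - <<'E'
from h import *
W=cams.camera_info('wrist');v=np.load('v7.npy');im=cv2.imread('pics/w7.png')
print(proj(W,ex2w([(-120,145,130),(120,145,130),(-114,135,130),(114,135,130)]),v).round(1))
g=lambda a:cv2.convertScaleAbs(a,alpha=1.0,beta=0)
cv2.imwrite('pics/w7l.png',cv2.resize(g(im[80:180,190:270]),None,fx=6,fy=6,interpolation=cv2.INTER_CUBIC))
cv2.imwrite('pics/w7r.png',cv2.resize(g(im[80:180,300:380]),None,fx=6,fy=6,interpolation=cv2.INTER_CUBIC))
cv2.imwrite('pics/w7t.png',cv2.resize(im[50:76,110:450],None,fx=2.3,fy=2.3*2,interpolation=cv2.INTER_CUBIC))
E
```

```text
[[122.3  62.2]
 [436.3  57.3]
 [131.8  76. ]
 [425.9  71.9]]
```

View pics/w7l.png

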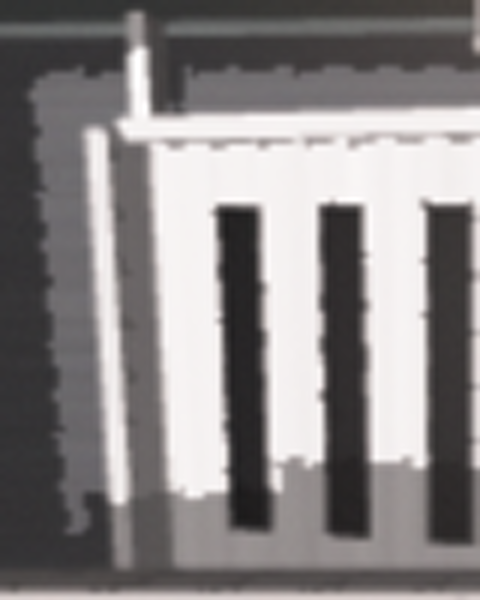

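View pics/w7r.png

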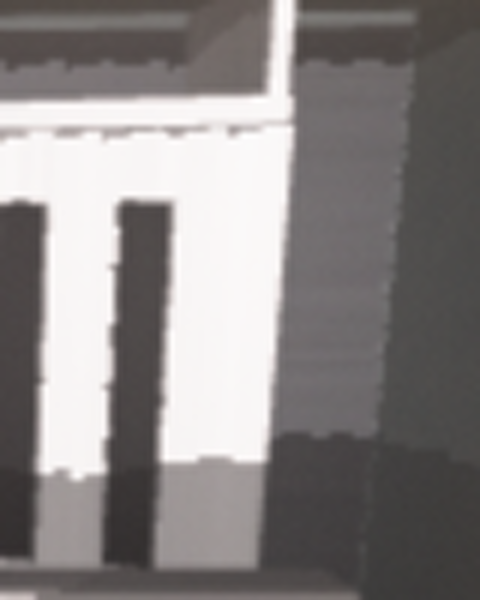

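View pics/w7t.png

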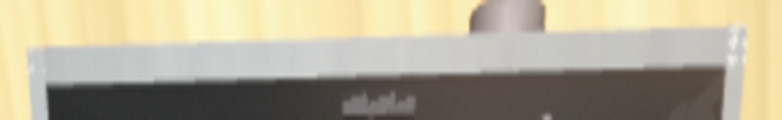

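```bash
cat > bayfit.py <<'E'
from h import *
W=cams.camera_info('wrist');v=np.load('v7.npy')
l=lambda p:uncrop(p,190,80,6); rr=lambda p:uncrop(p,300,80,6)
pts=np.vstack([l([(154,150),(172,495),(177,565),(104,132),(127,500)]),rr([(292,135),(276,350),(262,565)]),l([(153,142)]),rr([(293,128)])])
# local x,z
lx=np.array([-59]*5+[86]*3+[-59,86.]);lz=np.array([-22.5]*3+[-6.5]*2+[-22.5]*5)
def world(p,sg,extra=0):
    t=np.radians(18)*sg
    M=np.array([[np.cos(t),0,-np.sin(t)],[0,1,0],[np.sin(t),0,np.cos(t)]])
    ly=np.r_[p[4:12],42.5,42.5]
    L=np.c_[lx,ly,lz]@M.T+p[:3]
    L[:,:2]=L[:,:2]@np.array([[np.cos(p[3]),np.sin(p[3])],[-np.sin(p[3]),np.cos(p[3])]])
    return ex2w(L)
for sg in(1,-1):
    f=lambda p:np.r_[(proj(W,world(p,sg),v)-pts).ravel(),p[3]*1000/10]
    s=least_squares(f,np.r_[0,90,60,0,np.zeros(8)],x_scale=np.r_[10,10,10,.01,np.ones(8)*10])
    print(sg,s.x.round(2),np.round(f(s.x)[:-1],2).reshape(-1,2)[:,0])
E
python3 bayfit.py
```

```text
1 [-18.32  74.05  77.74  -0.    41.39 -24.66 -39.09  44.17 -22.81  41.2
   7.42 -29.  ] [-0.34 -0.16 -0.34  0.47  0.49  0.27  0.04 -0.52 -0.23  0.21]
-1 [ 5.120e+00  7.344e+01  9.937e+01  1.000e-02  4.077e+01 -1.314e+01
 -2.492e+01  4.333e+01 -1.062e+01  4.204e+01  4.290e+00 -3.639e+01] [-3.8  -2.86 -2.9   6.24  6.48 -0.04  0.1  -0.1  -3.77 -0.17]
```

The +18° slope fits at sub-pixel level (the opposite sign doesn't): bay at extractor (-18.3, 74.1, 77.7). Cross-checking against the scene camera.

```bash
python3 - <<'E'
from h import *
S=cams.camera_info('scene'); im=cv2.imread('pics/scene6.png')
t=np.radians(18);M=np.array([[np.cos(t),0,-np.sin(t)],[0,1,0],[np.sin(t),0,np.cos(t)]])
B=np.array([-18.3,74.1,77.7])
P=lambda L:proj(S,ex2w(np.array(L,float)@M.T+B))
c=cv2.resize(im[185:325,140:300],None,fx=5,fy=4.2,interpolation=cv2.INTER_CUBIC)
q=(P([(-59,42.5,-22.5),(86,42.5,-22.5),(86,-42.5,-22.5),(-59,-42.5,-22.5),(-59,42.5,-6.5),(86,42.5,-12.5),(86,-42.5,-12.5),(-59,-42.5,-6.5)])-[140,185]+.5)*[5,4.2]
print(q.round(0).tolist())
for p in q: cv2.drawMarker(c,tuple(int(x) for x in p),(0,0,255),cv2.MARKER_CROSS,12,1)
cv2.imwrite('pics/s6m.png',c)
E
```

```text
[[444.0, 236.0], [629.0, 302.0], [461.0, 379.0], [288.0, 301.0], [436.0, 210.0], [624.0, 284.0], [455.0, 361.0], [279.0, 275.0]]
```

View pics/s6m.png

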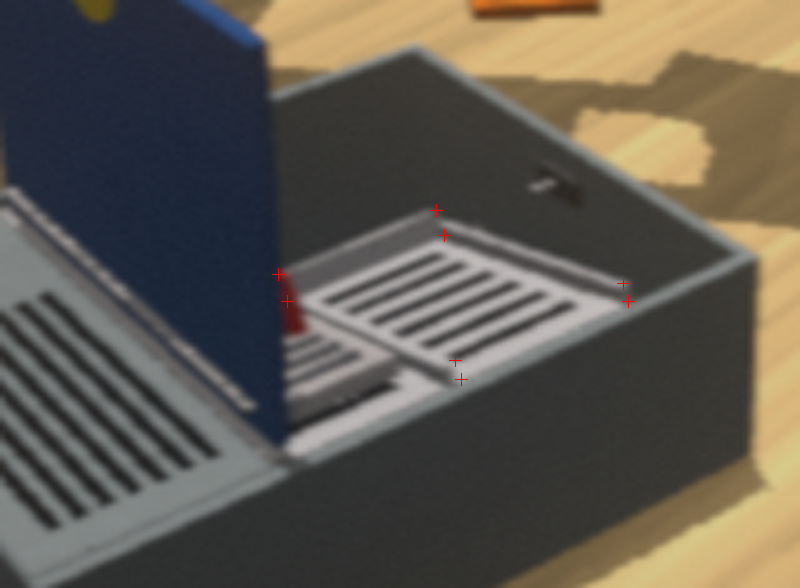

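The overlay matches the seat, backstop and rails within about a pixel. Next: how the baffle sits in the hand.

```bash
python3 - <<'E'
from h import *
im=cv2.imread('pics/wrist6.png')
cv2.imwrite('pics/w6c.png',cv2.resize(im[165:280,150:375],None,fx=3.5,fy=3.5,interpolation=cv2.INTER_CUBIC))
W=cams.camera_info('wrist');V=np.linalg.inv(W['hand_eye'])
# tool coords of baffle pts, center (0,11,0)
L=np.array([(-59,11+10.5,38),(59,11+10.5,38),(59,21.5,-38),(-59,21.5,-38),(0,11-22.5,28),(0,-11.5,-28)],float)
print((proj(W,L,V)-[150,165]+.5)*3.5)
E
```

```text
[[ 43.89991795  39.05485866]
 [745.60158351  39.10079981]
 [702.46526187 426.27230044]
 [ 86.23210746 426.09092939]
 [395.30836826 165.11524393]
 [394.88606088 504.78104605]]
```

View pics/w6c.png

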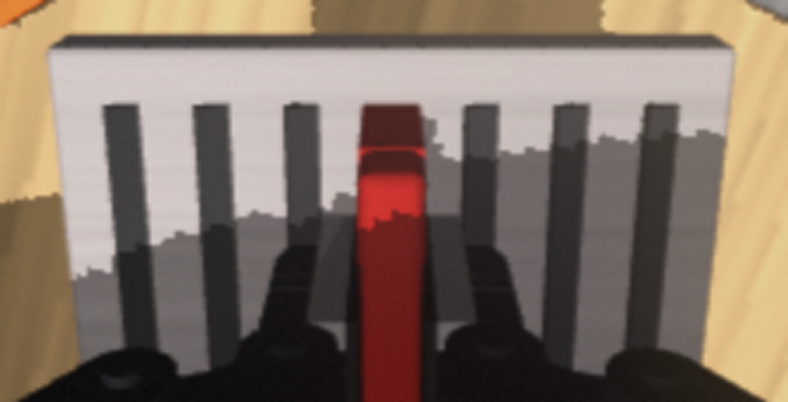

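The baffle sits centred in the hand (about -0.5 mm in x, -1.2 mm in tool z). Planning the tilted approach above the bay.

```bash
cat >> h.py <<'E'
t_=np.radians(18);MB=np.array([[np.cos(t_),0,-np.sin(t_)],[0,1,0],[np.sin(t_),0,np.cos(t_)]])
B0=np.array([-18.3,74.1,77.7])
def Rbay(): return R.from_matrix(R.from_euler('z',EX[2]).as_matrix()@MB@np.array([[1,0,0],[0,0,1],[0,-1,0]]).T) if 0 else R.from_matrix(R.from_euler('z',EX[2]).as_matrix()@np.c_[MB[:,0],-MB[:,2],MB[:,1]])
OFF=np.array([0.5,1.2,11.])  # TCP rel. baffle centre, bay axes
def tcp_for(local): return ex2w(MB@(np.array(local,float)+OFF)+B0)[0]
def loc():
    s=r.sense();d=s['eef_pos']-tcp_for([0,0,0])
    l=MB.T@(R.from_euler('z',-EX[2]).apply(d)); 
    e=(Rbay().inv()*R.from_euler('xyz',s['tcp_rot'])).as_rotvec(degrees=True)
    print('baffle in bay',l.round(1),'rot err(tool x,y,z)',e.round(2),'F',s['contact_force'].round(1),'op',round(float(s['opening']),3),'t',round(s['clock'],2))
E
python3 - <<'E'
from h import *
loc()
print(tcp_for([8,0,80]))
plan(tcp_for([8,0,80]),Rbay(),8)
E
```

```text
baffle in bay [ 53.6 -42.4 124.3] rot err(tool x,y,z) [-0.06  0.48 19.87] F [-0.4  0.3 -1.4] op 0.103 t 10.7
[554.16877343 -59.93302189 166.87278744]
total [-21.3  47.1 -56.3] rot [  0.06  -0.48 -19.87]
[0.01, -0.06, -2.48, -0.35, 0.72, 0.53]
[0.01, -0.06, -2.48, -0.38, 0.7, 0.53]
[0.01, -0.06, -2.48, -0.41, 0.68, 0.53]
[0.01, -0.06, -2.48, -0.44, 0.66, 0.53]
[0.01, -0.06, -2.48, -0.47, 0.64, 0.53]
[0.01, -0.06, -2.48, -0.49, 0.62, 0.53]
[0.01, -0.06, -2.48, -0.52, 0.6, 0.53]
[0.01, -0.06, -2.48, -0.55, 0.58, 0.53]
```

```bash
python3 -m crank '[[0,0,-2,-0.2,0.3,0.5,-1],[0,0,-2.5,-0.4,0.5,0.6,-1],[0,0,-2.5,-0.4,0.6,0.6,-1],[0,0,-2.5,-0.5,0.6,0.6,-1],[0,0,-2.5,-0.5,0.6,0.6,-1],[0,0,-2.5,-0.5,0.6,0.5,-1],[0,-0.2,-2.5,-0.5,0.5,0.5,-1],[0,-0.2,-2,-0.5,0.5,0.4,-1],[0,0,0,0,0,0,-1],[0,0,0,0,0,0,-1]]'; python3 - <<'E'
from h import *
loc()
plan(tcp_for([8,0,35]),Rbay(),5)
E
```

```text
clock: 11.53
eef_pos: [554.0, -53.7, 176.8]
tcp_rot: [-1.571, -0.315, -0.181]
contact_force: [0.0, 0.5, -2.2]
opening: 0.102
baffle in bay [ 9.8  6.1 89.8] rot err(tool x,y,z) [ 0.03 -0.2  -0.07] F [ 0.   0.5 -2.2] op 0.102 t 11.53
total [ 13.8  -8.8 -52.7] rot [-0.03  0.2   0.07]
[-0.01, 0.04, 0.01, -0.04, 1.1, -0.12]
[-0.01, 0.04, 0.01, -0.04, 1.1, -0.12]
[-0.01, 0.04, 0.01, -0.04, 1.1, -0.12]
[-0.01, 0.04, 0.01, -0.04, 1.1, -0.12]
[-0.01, 0.04, 0.01, -0.04, 1.1, -0.12]
```

```bash
python3 -m crank '[[0,0.2,0,0,0.5,-0.3,-1],[0,0,0,0,0.9,-0.2,-1],[0,0,0,0,1.1,-0.1,-1],[0,0,0,0,1.1,0,-1],[0,0,0,0,0.9,0,-1],[0,0,0,0,0.5,0,-1],[0,0,0,0,0,0,-1],[0,0,0,0,0,0,-1],[0,0,0,0,0,0,-1],[0,0,0,0,0,0,-1]]'; python3 - <<'E'
from h import *
loc()
v=wristview();cv2.imwrite('pics/w8.png',cams.grab_frame('wrist'))
s=cams.grab_frame('scene');cv2.imwrite('pics/s8.png',cv2.resize(s[150:330,130:310],None,fx=3.3,fy=3.3,interpolation=cv2.INTER_CUBIC))
loc()
E
```

```text
clock: 12.37
eef_pos: [573.0, -65.0, 124.3]
tcp_rot: [-1.57, -0.313, -0.187]
contact_force: [-0.1, 0.5, -2.8]
opening: 0.099
baffle in bay [13.3 -1.5 33.5] rot err(tool x,y,z) [0.01 0.11 0.07] F [-0.1  0.5 -2.8] op 0.099 t 12.37
baffle in bay [13.5 -1.4 33.8] rot err(tool x,y,z) [0.01 0.1  0.03] F [ 0.3  0.2 -2.7] op 0.104 t 12.47
```

View pics/w8.png

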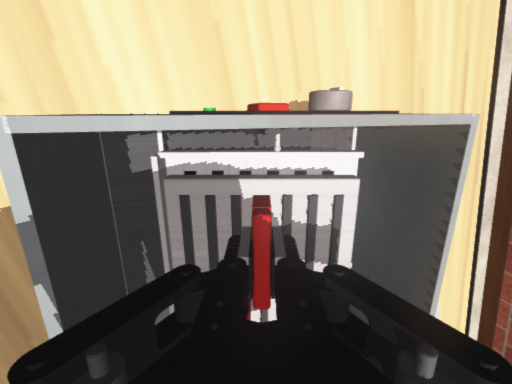

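View pics/s8.png

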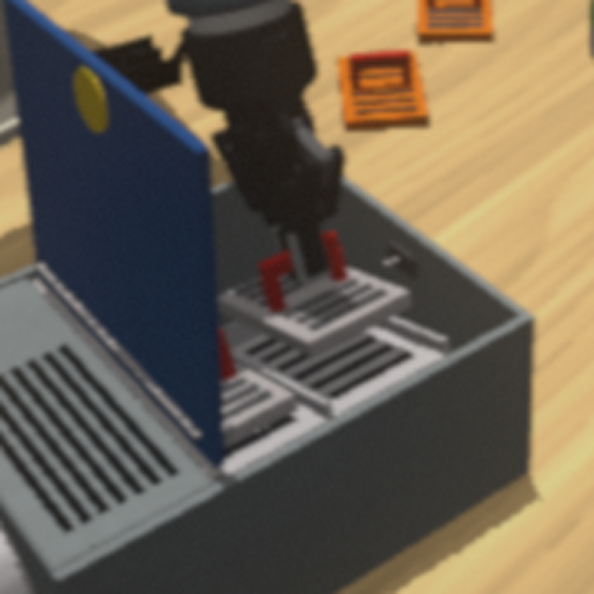

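The baffle hovers over the bay, parallel to the seat between the rails. Lowering.

```bash
python3 -m crank '[[0,0,0,-0.1,0.4,0.1,-1],[0,0,0,-0.1,0.6,0,-1],[0,0,0,-0.1,0.6,0,-1],[0,0,0,0,0.5,0,-1],[0,0,0,0,0.3,0,-1],[0,0,0,0,0.1,0,-1],[0,0,0,0,0,0,-1],[0,0,0,0,0,0,-1],[0,0,0,0,0,0,-1],[0,0,0,0,0,0,-1]]'; python3 - <<'E'
from h import *
loc()
E
```

```text
clock: 13.3
eef_pos: [579.0, -64.7, 98.0]
tcp_rot: [-1.57, -0.315, -0.187]
contact_force: [-0.4, 0.3, -3.3]
opening: 0.107
baffle in bay [10.7 -0.1  6.7] rot err(tool x,y,z) [ 0.02  0.09 -0.05] F [-0.4  0.3 -3.3] op 0.107 t 13.3
```

```bash
python3 -m crank '[[0,0,0,0,0.2,0,-1],[0,0,0,0,0.15,0,-1],[0,0,0,0,0.1,0,-1],[0,0,0,0,0.1,0,-1],[0,0,0,0,0,0,-1],[0,0,0,0,0,0,-1],[0,0,0,0,0,0,-1],[0,0,0,0,0,0,-1],[0,0,0,0,0,0,-1],[0,0,0,0,0,0,-1]]'; python3 - <<'E'
from h import *
loc()
E
```

```text
clock: 14.13
eef_pos: [581.2, -65.1, 93.0]
tcp_rot: [-1.57, -0.316, -0.187]
contact_force: [-0.7, -0.5, -2.5]
opening: 0.102
baffle in bay [11.3 -0.1  1.2] rot err(tool x,y,z) [ 0.03  0.09 -0.12] F [-0.7 -0.5 -2.5] op 0.102 t 14.13
```

```bash
python3 -m crank '[[0,0,0,0,0.1,0,-1],[0,0,0,0,0.1,0,-1],[0,0,0,0,0.05,0,-1],[0,0,0,0,0,0,-1],[0,0,0,0,0,0,-1],[0,0,0,0,0,0,-1],[0,0,0,0,0,0,-1],[0,0,0,0,0,0,-1],[0,0,0,0,0,0,-1],[0,0,0,0,0,0,-1]]'; python3 - <<'E'
from h import *
loc()
E
```

```text
clock: 14.97
eef_pos: [581.9, -65.1, 92.0]
tcp_rot: [-1.57, -0.317, -0.187]
contact_force: [-1.5, -0.0, 0.9]
opening: 0.104
baffle in bay [11.7  0.   0.1] rot err(tool x,y,z) [ 0.03  0.09 -0.16] F [-1.5 -0.   0.9] op 0.104 t 14.97
```

On the seat: the force changed sign at z≈0.1 mm, as expected. Sliding down to the backstop.

```bash
python3 -m crank '[[0,0,0,-0.2,0,0,-1],[0,0,0,-0.25,0,0,-1],[0,0,0,-0.25,0,0,-1],[0,0,0,-0.15,0,0,-1],[0,0,0,-0.1,0,0,-1],[0,0,0,0,0,0,-1],[0,0,0,0,0,0,-1],[0,0,0,0,0,0,-1],[0,0,0,0,0,0,-1],[0,0,0,0,0,0,-1]]'; python3 - <<'E'
from h import *
loc()
E
```

```text
clock: 15.8
eef_pos: [572.5, -63.3, 88.9]
tcp_rot: [-1.57, -0.318, -0.187]
contact_force: [-0.4, 0.3, -1.4]
opening: 0.102
baffle in bay [1.7 0.  0.1] rot err(tool x,y,z) [ 0.03  0.08 -0.22] F [-0.4  0.3 -1.4] op 0.102 t 15.8
```

```bash
python3 -m crank '[[0,0,0,-0.15,0,0,-1],[0,0,0,-0.1,0,0,-1],[0,0,0,-0.1,0.05,0,-1],[0,0,0,0,0,0,-1],[0,0,0,0,0,0,-1],[0,0,0,0,0,0,-1],[0,0,0,0,0,0,-1],[0,0,0,0,0,0,-1],[0,0,0,0,0,0,-1],[0,0,0,0,0,0,-1]]'; python3 - <<'E'
from h import *
loc()
E
```

```text
clock: 16.63
eef_pos: [570.9, -62.9, 88.5]
tcp_rot: [-1.569, -0.322, -0.187]
contact_force: [1.1, -0.5, -0.1]
opening: 0.105
baffle in bay [-0.1  0.1  0.2] rot err(tool x,y,z) [ 0.05  0.08 -0.44] F [ 1.1 -0.5 -0.1] op 0.105 t 16.63
```

The backstop stops it at x≈-0.1. Squaring up and letting go.

```bash
python3 -m crank '[[0,0,0.3,-0.05,0.05,0,-1],[0,0,0,0,0,0,-1],[0,0,0,0,0,0,-1],[0,0,0,0,0,0,-0.5],[0,0,0,0,0,0,-0.4],[0,0,0,0,0,0,-0.4],[0,0,0,0,0,0,-0.4],[0,0,0,0,0,0,-0.4],[0,0,0,0,0,0,-0.4],[0,0,0,0,0,0,-0.4]]'; python3 - <<'E'
from h import *
loc()
v=wristview();im=cams.grab_frame('wrist');cv2.imwrite('pics/w9.png',im)
s=cams.grab_frame('scene');cv2.imwrite('pics/s9.png',cv2.resize(s[150:330,130:310],None,fx=3.3,fy=3.3,interpolation=cv2.INTER_CUBIC))
E
```

```text
clock: 17.47
eef_pos: [570.8, -62.8, 88.2]
tcp_rot: [-1.569, -0.317, -0.187]
contact_force: [-0.1, 0.9, -0.9]
opening: 0.304
baffle in bay [-0.3  0.2 -0. ] rot err(tool x,y,z) [ 0.06  0.09 -0.16] F [-0.1  0.9 -0.9] op 0.304 t 17.47
```

View pics/w9.png

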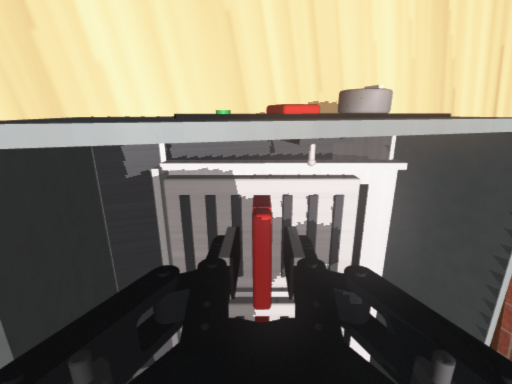

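View pics/s9.png

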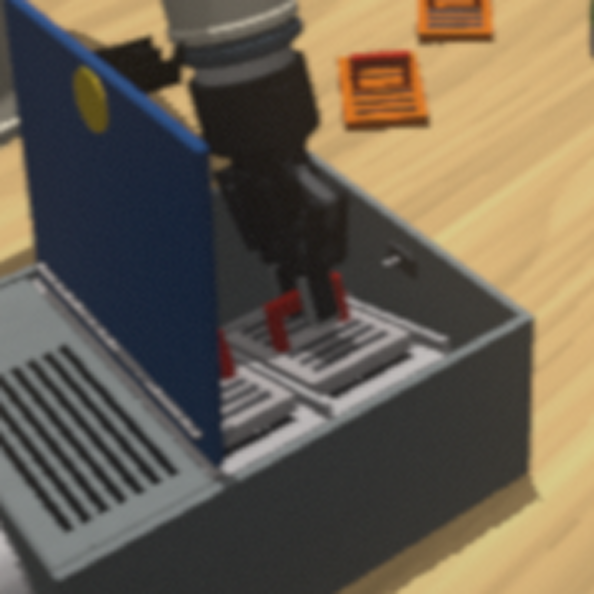

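The baffle lies in line with the fitted one and against the backstop strip; the fingers are clear of the bar on both sides. Backing out along the tool axis.

```bash
python3 -m crank '[[0,0,0,0,-0.3,0,-0.4],[0,0,0,0,-0.6,0,-0.4],[0,0,0,0,-1,0,-0.4],[0,0,0,0,-1.5,0,-0.4],[0,0,0,0,-2,0,-0.4],[0,0,0,0,-2.5,0,-0.4],[0,0,0,0,-2.5,0,-0.4],[0,0,0,0,-2,0,-0.4],[0,0,0,0,-1,0,-0.4],[0,0,0,0,0,0,-0.4]]'; python3 - <<'E'
from h import *
loc();st()
v=wristview();np.save('v10.npy',v);im=cams.grab_frame('wrist');cv2.imwrite('pics/w10.png',im)
s=cams.grab_frame('scene');cv2.imwrite('pics/s10.png',cv2.resize(s[150:330,130:310],None,fx=3.3,fy=3.3,interpolation=cv2.INTER_CUBIC))
W=cams.camera_info('wrist')
L=np.array([(-59,38,-10.5),(59,38,-10.5),(59,-38,-10.5),(-59,-38,-10.5),(0,28,22.5),(0,-28,22.5)],float)
print(proj(W,ex2w(L@MB.T+B0),v).round(1).tolist())
E
```

```text
clock: 18.4
eef_pos: [525.2, -54.4, 226.5]
tcp_rot: [-1.569, -0.317, -0.187]
contact_force: [-0.2, -0.0, 1.2]
opening: 0.301
baffle in bay [-1.600e+00  1.000e-01  1.458e+02] rot err(tool x,y,z) [ 0.1   0.08 -0.18] F [-0.2 -0.   1.2] op 0.301 t 18.4
{'clock': 18.4, 'eef_pos': [525.233, -54.416, 226.528], 'tcp_rot': [-1.569, -0.317, -0.187], 'contact_force': [-0.153, -0.005, 1.176], 'opening': 0.301, 'qpos': [-0.088, 0.075, 2.073, -0.045, 0.678, 0.129]}
[[209.6, 147.2], [315.3, 147.0], [311.7, 210.8], [213.3, 211.1], [262.7, 161.2], [262.7, 213.1]]
```

View pics/w10.png

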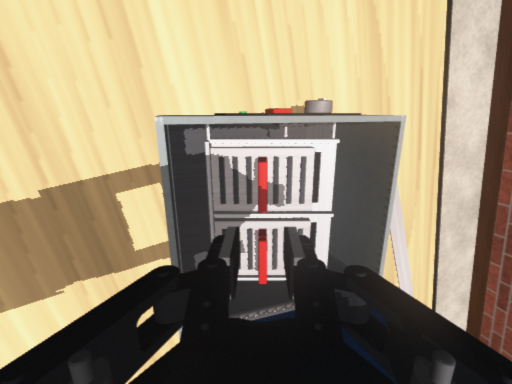

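View pics/s10.png

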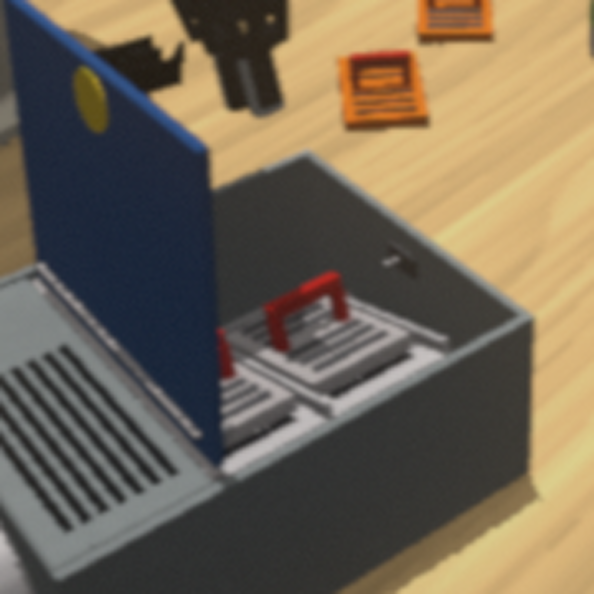

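Placement checks out: handle bar predicted (263, 161→213), seen (263, 158→212), aligned with the fitted one. Now over the top and behind the upright hatch to push it shut from its outer face.

```bash
python3 - <<'E'
from h import *
plan(ex2w([0,60,390])[0],Rdown(-.185),8)
E
```

```text
total [ 63.9 -27.6 165.6] rot [-0.1  -0.07 18.07]
[-0.01, -0.01, 2.26, 1.45, -1.7, -0.19]
[-0.01, -0.01, 2.26, 1.38, -1.76, -0.19]
[-0.01, -0.01, 2.26, 1.31, -1.81, -0.19]
[-0.01, -0.01, 2.26, 1.24, -1.86, -0.19]
[-0.01, -0.01, 2.26, 1.16, -1.91, -0.19]
[-0.01, -0.01, 2.26, 1.09, -1.95, -0.19]
[-0.01, -0.01, 2.26, 1.01, -2.0, -0.19]
[-0.01, -0.01, 2.26, 0.93, -2.03, -0.19]
```

```bash
python3 -m crank '[[0,0,1.5,0.6,-1.4,-0.1,-1],[0,0,2.3,1.2,-1.8,-0.2,-1],[0,0,2.3,1.3,-1.9,-0.2,-1],[0,0,2.3,1.2,-1.9,-0.2,-1],[0,0,2.3,1.2,-2,-0.2,-1],[0,0,2.3,1.1,-2,-0.2,-1],[0,0,2.3,1,-2,-0.2,-1],[0,0,2,1,-2,-0.2,-1],[0,0,0.8,0.6,-1,-0.1,-1],[0,0,0,0,0,0,-1]]'; python3 - <<'E'
from h import *
st()
plan(ex2w([0,-115,390])[0],Rdown(-.185),7)
E
```

```text
clock: 19.33
eef_pos: [583.5, -83.2, 389.3]
tcp_rot: [-1.57, 0.04, -0.185]
contact_force: [-0.7, -0.3, -0.4]
opening: -0.003
{'clock': 19.333, 'eef_pos': [583.499, -83.227, 389.299], 'tcp_rot': [-1.57, 0.04, -0.185], 'contact_force': [-0.741, -0.262, -0.398], 'opening': -0.003, 'qpos': [-0.146, 0.216, 1.498, 0.002, 1.468, 0.039]}
total [ -26.7 -170.8    0.7] rot [-0.05 -0.   -2.27]
[-0.01, -0.0, -0.32, 0.07, -0.02, -2.47]
[-0.01, -0.0, -0.32, 0.07, -0.01, -2.47]
[-0.01, -0.0, -0.32, 0.07, -0.01, -2.47]
[-0.01, -0.0, -0.32, 0.07, -0.01, -2.47]
[-0.01, -0.0, -0.32, 0.07, -0.01, -2.47]
[-0.01, -0.0, -0.32, 0.07, -0.01, -2.47]
[-0.01, -0.0, -0.32, 0.07, -0.01, -2.47]
```

```bash
python3 -m crank '[[0,0,-0.3,0,0,-1,-1],[0,0,-0.3,0,0,-2,-1],[0,0,-0.3,0,0,-2.5,-1],[0,0,-0.3,0.1,-0.1,-2.5,-1],[0,0,-0.3,0.1,-0.1,-2.5,-1],[0,0,-0.3,0.1,-0.1,-2.5,-1],[0,0,-0.3,0.1,-0.1,-2.2,-1],[0,0,0,0,0,-1.2,-1],[0,0,0,0,0,-0.5,-1],[0,0,0,0,0,0,-1]]'; python3 - <<'E'
from h import *
st()
plan(ex2w([0,-100,324])[0],Rdown(-.185),5)
cv2.imwrite('pics/s11.png',cams.grab_frame('scene'))
cv2.imwrite('pics/d11.png',cams.grab_frame('side'))
E
```

```text
clock: 20.17
eef_pos: [546.0, -257.4, 375.0]
tcp_rot: [-1.569, 0.018, -0.182]
contact_force: [0.3, 0.4, 0.9]
opening: -0.001
{'clock': 20.167, 'eef_pos': [546.028, -257.39, 375.031], 'tcp_rot': [-1.569, 0.018, -0.182], 'contact_force': [0.305, 0.394, 0.943], 'opening': -0.001, 'qpos': [-0.441, 0.234, 1.503, -0.003, 1.422, -0.259]}
total [ 13.6  18.1 -51. ] rot [-0.11  0.16 -1.05]
[-0.02, 0.03, -0.21, 0.22, 1.02, 0.4]
[-0.02, 0.03, -0.21, 0.22, 1.02, 0.4]
[-0.02, 0.03, -0.21, 0.21, 1.02, 0.4]
[-0.02, 0.03, -0.21, 0.21, 1.02, 0.4]
[-0.02, 0.03, -0.21, 0.2, 1.02, 0.41]
```

View pics/s11.png

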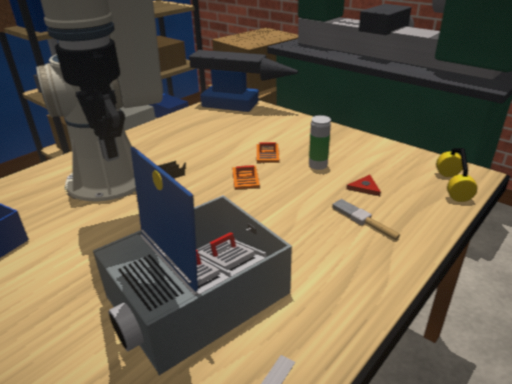

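View pics/d11.png

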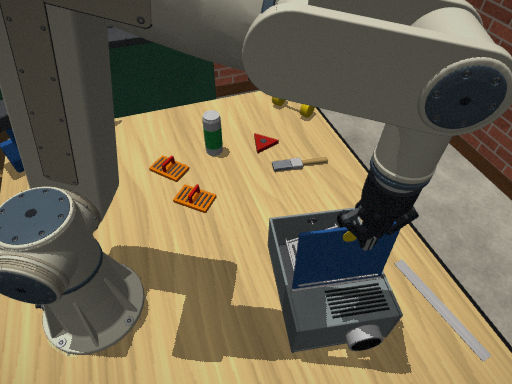

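The hand is behind the hatch, above its edge. Descending behind it.

```bash
python3 -m crank '[[0,0,-0.2,0.3,0.6,0,-1],[0,0,-0.2,0.3,1,0,-1],[0,0,-0.2,0.3,1,0.2,-1],[0,0,-0.2,0.2,1,0.3,-1],[0,0,-0.1,0.1,0.8,0.3,-1],[0,0,0,0,0.4,0.2,-1],[0,0,0,0,0,0.2,-1],[0,0,0,0,0,0,-1],[0,0,0,0,0,0,-1],[0,0,0,0,0,0,-1]]'; cat >> h.py <<'E'
def hp(th,rho=187,tip=11,w=11):
    return ex2w([0,-65+rho*np.cos(th)-4*np.sin(th)-w,126+rho*np.sin(th)+4*np.cos(th)+tip])[0]
def exloc():
    s=r.sense();d=s['eef_pos']-[EX[0],EX[1],0];print('ext',R.from_euler('z',-EX[2]).apply(d).round(1),'rot',s['tcp_rot'].round(3),'F',s['contact_force'].round(1),'t',round(s['clock'],2))
def hplan(t0,t1,n):
    s=r.sense();R0=R.from_euler('xyz',s['tcp_rot']);p=s['eef_pos']
    print('roterr',np.degrees((R0.inv()*Rdown(EX[2])).as_rotvec()).round(2))
    for th in np.linspace(t0,t1,n):
        q=hp(th);print(round(th,2),(R0.inv().apply(q-p)/10).round(2).tolist());p=q
E
python3 - <<'E'
from h import *
exloc();print(hp(1.5))
hplan(1.5,1.0,10)
E
```

```text
clock: 21.1
eef_pos: [563.1, -239.0, 320.3]
tcp_rot: [-1.566, 0.002, -0.174]
contact_force: [-0.4, 0.3, -0.6]
opening: 0.003
ext [  3.4 -99.1 320.3] rot [-1.566  0.002 -0.174] F [-0.4  0.3 -0.6] t 21.1
[ 565.71933886 -206.6229111   323.8145113 ]
roterr [-0.25  0.63 -0.14]
1.5 [-0.3, -0.33, 3.24]
1.44 [0.01, 0.08, 1.04]
1.39 [0.01, 0.14, 1.03]
1.33 [0.01, 0.2, 1.02]
1.28 [0.01, 0.26, 1.01]
1.22 [0.01, 0.31, 0.99]
1.17 [0.01, 0.37, 0.97]
1.11 [0.01, 0.42, 0.95]
1.06 [0.01, 0.47, 0.93]
1.0 [0.01, 0.52, 0.9]
```

```bash
python3 -m crank '[[-0.2,0.6,-0.1,-0.2,-0.2,0.8,-1],[0,0,0,-0.1,-0.1,1.2,-1],[0,0,0,0,0,1,-1],[0,0,0,0,0.1,0.8,-1],[0,0,0,0,0.1,0.8,-1],[0,0,0,0,0.15,0.8,-1],[0,0,0,0,0.2,0.9,-1],[0,0,0,0,0.25,0.9,-1],[0,0,0,0,0.3,0.9,-1],[0,0,0,0,0.3,0.9,-1]]'; cat >> h.py <<'E'
def hth():
    s=r.sense();d=R.from_euler('z',-EX[2]).apply(s['eef_pos']-[EX[0],EX[1],0])
    y=d[1]+11+65;z=d[2]-11-126
    rr=np.hypot(y,z);th=np.arctan2(z,y)-np.arcsin(4/rr)
    exloc();print('theta',round(th,3),'rho',round(np.sqrt(rr**2-16),1));return th
E
python3 - <<'E'
from h import *
th=hth()
hplan(th-.06,th-.6,10)
s=cams.grab_frame('scene');cv2.imwrite('pics/s12.png',cv2.resize(s[60:330,60:310],None,fx=2.2,fy=2.2))
E
```

```text
clock: 21.93
eef_pos: [578.0, -143.4, 311.2]
tcp_rot: [-1.574, -0.004, -0.187]
contact_force: [0.3, -3.1, -0.4]
opening: 0.005
ext [  0.5  -2.3 311.2] rot [-1.574 -0.004 -0.187] F [ 0.3 -3.1 -0.4] t 21.93
theta 1.15 rho 189.1
roterr [ 0.17 -0.12  0.21]
1.09 [-0.05, 0.65, 0.94]
1.03 [-0.0, 0.53, 0.99]
0.97 [-0.0, 0.58, 0.96]
0.91 [-0.0, 0.64, 0.92]
0.85 [-0.0, 0.69, 0.88]
0.79 [-0.0, 0.75, 0.84]
0.73 [-0.0, 0.79, 0.79]
0.67 [-0.0, 0.84, 0.74]
0.61 [-0.0, 0.88, 0.69]
0.55 [-0.0, 0.92, 0.64]
```

View pics/s12.png

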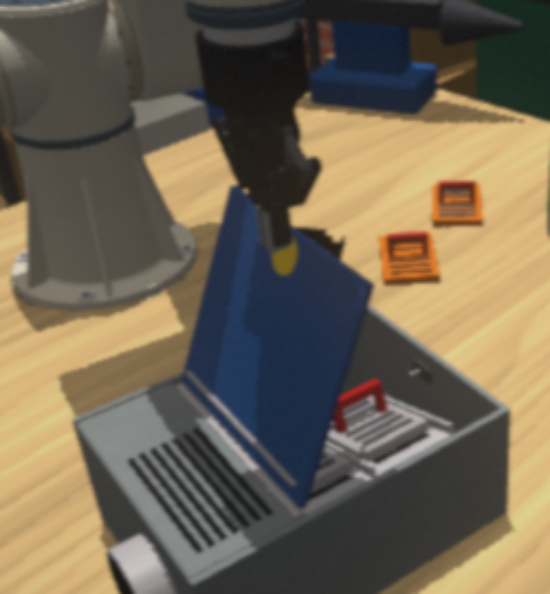

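The hatch follows, with the tip at the pad (theta ≈ 1.15, about 3 N). Continuing the arc.

```bash
python3 -m crank '[[0,0,0,0,0.6,0.9,-1],[0,0,0,0,0.5,0.9,-1],[0,0,0,0,0.6,0.9,-1],[0,0,0,0,0.6,0.9,-1],[0,0,0,0,0.7,0.9,-1],[0,0,0,0,0.7,0.8,-1],[0,0,0,0,0.8,0.8,-1],[0,0,0,0,0.8,0.7,-1],[0,0,0,0,0.9,0.7,-1],[0,0,0,0,0.9,0.6,-1]]'
python3 - <<'E'
from h import *
th=hth()
hplan(th-.05,th-.5,10)
E
```

```text
clock: 22.82
eef_pos: [595.1, -54.8, 232.8]
tcp_rot: [-1.574, -0.004, -0.187]
contact_force: [-0.2, -3.6, 1.5]
opening: -0.007
ext [  0.9  87.8 232.8] rot [-1.574 -0.004 -0.187] F [-0.2 -3.6  1.5] t 22.82
theta 0.508 rho 189.8
roterr [ 0.19 -0.09  0.24]
0.46 [-0.1, 0.95, 0.21]
0.41 [-0.0, 0.84, 0.41]
0.36 [-0.0, 0.86, 0.37]
0.31 [-0.0, 0.88, 0.33]
0.26 [-0.0, 0.89, 0.28]
0.21 [-0.0, 0.9, 0.24]
0.16 [-0.0, 0.92, 0.19]
0.11 [-0.0, 0.92, 0.15]
0.06 [-0.0, 0.93, 0.1]
0.01 [-0.0, 0.93, 0.05]
```

```bash
python3 -m crank '[[0,0,0,-0.1,0.9,0.2,-1],[0,0,0,0,0.8,0.4,-1],[0,0,0,0,0.9,0.4,-1],[0,0,0,0,0.9,0.3,-1],[0,0,0,0,0.9,0.2,-1],[0,0,0,0,0.9,0.2,-1],[0,0,0,0,0.8,0.1,-1],[0,0,0,0,0.5,0.1,-1],[0,0,0,0,0.3,0,-1],[0,0,0,0,0,0,-1]]'
python3 - <<'E'
from h import *
th=hth()
s=cams.grab_frame('scene');cv2.imwrite('pics/s13.png',cv2.resize(s[100:330,60:310],None,fx=2.4,fy=2.4))
E
```

```text
clock: 23.65
eef_pos: [598.8, -31.4, 154.4]
tcp_rot: [-1.57, -0.004, -0.187]
contact_force: [-0.4, 0.2, 2.8]
opening: -0.004
ext [  0.3 111.6 154.4] rot [-1.57  -0.004 -0.187] F [-0.4  0.2  2.8] t 23.65
theta 0.071 rho 188.4
```

View pics/s13.png

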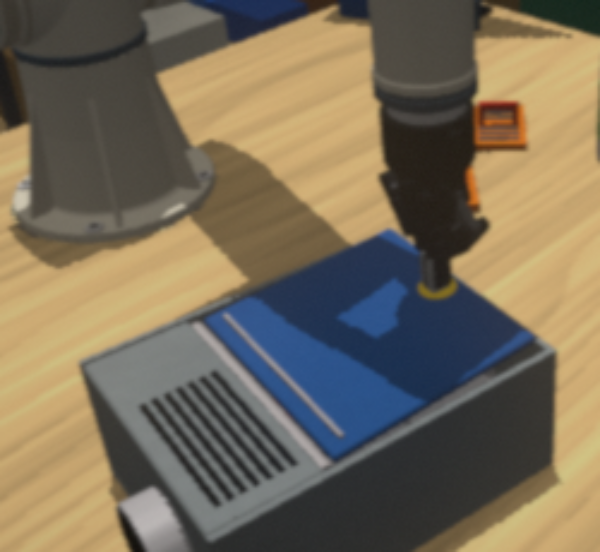

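The hatch is nearly closed with the tip on the pad. Pressing to the stop.

```bash
python3 -m crank '[[0,0,0,0,0.3,0,-1],[0,0,0,0,0.4,0,-1],[0,0,0,0,0.4,0,-1],[0,0,0,0,0.3,0,-1],[0,0,0,0,0.2,0,-1],[0,0,0,0,0.2,0,-1],[0,0,0,0,0.15,0,-1],[0,0,0,0,0.1,0,-1],[0,0,0,0,0,0,-1],[0,0,0,0,0,0,-1]]'
python3 - <<'E'
from h import *
exloc()
E
```

```text
clock: 24.53
eef_pos: [599.2, -30.9, 135.5]
tcp_rot: [-1.569, -0.005, -0.188]
contact_force: [-2.6, 2.3, 7.8]
opening: 0.0
ext [  0.6 112.1 135.5] rot [-1.569 -0.005 -0.188] F [-2.6  2.3  7.8] t 24.53
```

At the stop (7.8 N at 135.5 mm, the same height as the first press). A touch more, then let go upward.

```bash
python3 -m crank '[[0,0,0,0,0.12,0,-1],[0,0,0,0,0,0,-1],[0,0,0,0,-0.3,0,-1],[0,0,0,0,-0.5,0,-1],[0,0,0,0,-1,0,-1],[0,0,0,0,-1.5,0,-1],[0,0,0,0,-2,0,-1],[0,0,0,0,-2.5,1,-1],[0,0,0,0,-2,1,-1],[0,0,0,0,-1,1,-1]]'
python3 - <<'E'
from h import *
exloc()
s=cams.grab_frame('scene');cv2.imwrite('pics/s14.png',cv2.resize(s[100:330,60:310],None,fx=2.4,fy=2.4))
E
```

```text
clock: 25.37
eef_pos: [601.0, -3.9, 246.2]
tcp_rot: [-1.573, 0.003, -0.19]
contact_force: [0.8, 0.2, 0.6]
opening: -0.003
ext [ -2.6 139.  246.2] rot [-1.573  0.003 -0.19 ] F [0.8 0.2 0.6] t 25.37
```

View pics/s14.png

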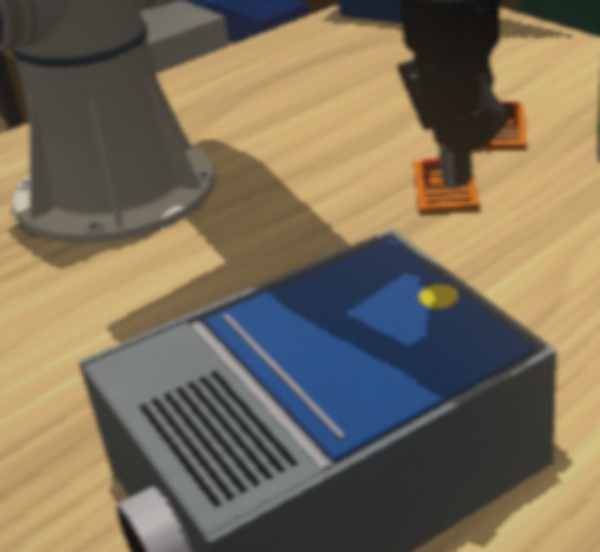

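It appears flush. I'll wait a second and compare against the first picture before handing in.

```bash
python3 -m crank '[[0,0,0,0,-1,2,-1],[0,0,0,0,-1,2,-1],[0,0,0,0,0,1,-1],[0,0,0,0,0,0,-1],[0,0,0,0,0,0,-1],[0,0,0,0,0,0,-1],[0,0,0,0,0,0,-1],[0,0,0,0,0,0,-1],[0,0,0,0,0,0,-1],[0,0,0,0,0,0,-1]]'
python3 - <<'E'
from h import *
exloc()
s=cams.grab_frame('scene');d=cams.grab_frame('side');o=cv2.imread('pics/scene0.png')
a=np.hstack([o[190:310,140:300],s[190:310,140:300]]);cv2.imwrite('pics/cmp.png',cv2.resize(a,None,fx=2.5,fy=2.5,interpolation=cv2.INTER_CUBIC))
cv2.imwrite('pics/d15.png',d);cv2.imwrite('pics/s15.png',s)
for im in (o,s):
    m=cv2.inRange(cv2.cvtColor(im,cv2.COLOR_BGR2HSV),(22,120,60),(35,255,255))[200:260,220:270];ys,xs=np.nonzero(m);print(xs.mean()+220,ys.mean()+200,len(xs))
for P in (slice(100,170),):
    pass
E
```

```text
clock: 26.25
eef_pos: [608.7, 45.3, 262.3]
tcp_rot: [-1.577, 0.008, -0.189]
contact_force: [-0.6, -0.1, 0.2]
opening: -0.0
ext [ -4.  188.8 262.3] rot [-1.577  0.008 -0.189] F [-0.6 -0.1  0.2] t 26.25
242.16521739130434 223.05217391304348 115
242.13793103448276 223.01724137931035 116
```

View pics/cmp.png

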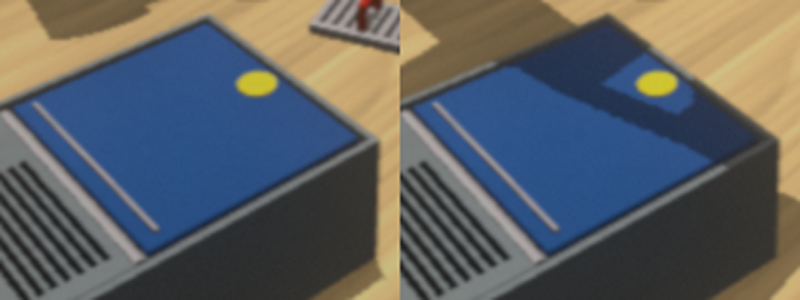

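View pics/d15.png

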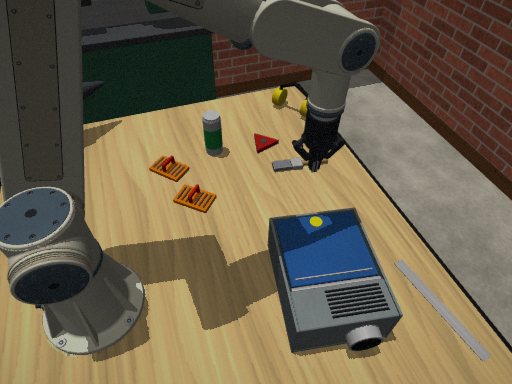

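The pad is at (242.1, 223.0), within 0.05 px of its latched position at the start. The brush, can and magnet sit where they were, and the hand is clear of everything.

```bash
python3 -c "
from rig import order
print(order.sign_off())"
```

```text
the job is handed in; nothing more can be done
None
```

The second spark baffle is back in the empty bay and the hatch is shut and latched. The job was handed in at about 26 s of the 61 s allowed, and the hand-in gives no verdict.

- **What I did:** I pressed the pad once to free the hatch and lifted the grey baffle by its handle. I lowered it at 18° onto the seat and slid it down to the backstop before letting go. I then pushed the hatch over from behind and pressed the pad to the stop (7.8 N).
- **Baffle:** From the arm's readings it was released at about x -0.3, y 0.2, z 0.0 mm from home. After I let go, the wrist picture showed its handle within 3 px of where it should be, in line with the fitted one. I could not see it again once the hatch was shut.
- **Hatch:** About a second after release, the pad was within 0.05 px of its latched position in the first scene picture.
- **Other items:** By eye, the brush, can, magnet and orange baffles are where they were. The fitted baffle showed no shift in the last picture before closing. The hand was clear of everything.
- **Disagreements:** The baffle's plate looked about 3% shorter in the wrist camera than its stated length. Its position also differed by about 5 mm between the fixed cameras and the wrist. I used the wrist position, and the grip confirmed it.

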